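# Load a gel cassette into the plate carousel

## Task

First turn the plate carousel by the handle on its hub until the empty holder faces out through the middle of the gap in its guard. Then take the tall tabbed gel cassette from the drying rack, lean it outwards and slip its foot into that holder's bottom channel, under the two hooks, and straighten it upright against the back posts, foot fully down. Finally swing the latch fully closed across its front and let go, leaving all other things where they are.

Things in the scene. Friction and masses are not known exactly. Their poses are not given: they have to be found in the camera images.
- carousel_base: white round base of the carousel, 274 mm across, fixed to the bench, with a white guard wall round its rim (outside radius 136 mm, top 55 mm above the bench). Origin on the bench on the turning axis, z up. The guard has one gap, about 80 degrees wide, centred on the base's -x direction, which roughly faces the robot.
- turntable (a joint): angle of the turntable on the base, rad, positive counter-clockwise from above. 0: the empty holder faces out through the middle of the gap (the turntable's axes then match the base's). Starts between 0.55 and 1.45. Turns freely either way to 3.1 against a steady friction of 0.3 N m and stays where left.
- handle (a point): centre of the black bar handle on the hub: bar 46 mm long (along the turntable's x), 14 mm wide (y), 28 mm high (z), centre 140 mm above the bench on the turning axis; a 13 mm neck beneath it stands on a 32 mm thick hub that ends 110 mm above the bench. The axes turn with the turntable; -x points to the empty holder.
- holder (a point): the one empty holder of three on the turntable (the other two, a third of a turn either way, hold fixed cassettes). Point: on the floor of its bottom channel, 85 mm from the turning axis, 34 mm above the bench. -x points outwards from the hub, y along the channel, z up. Channel inside: x -10 to +5 mm, y -49 to +49 mm; lips 8 mm high, 4 mm thick.
- back_posts (a point): midway between the holder's two dark back posts, on the plane of their front faces (x = +5 mm from the holder point, 60 mm above it; same axes). Posts: y = -47 to -37 and +37 to +47 mm. A cassette straightened upright meets them with its back: its foot centre is then near x = +1 mm. Left upright and let go, it stands by itself.
- hooks (a point): midway between the tips of the hooks on top of the posts, at x = -7 mm and 86 mm (hook underside; tops at 93 mm) above the holder point, same axes. They reach out over the cassette's shoulders, so it cannot be lowered in upright: bring it down along its own length, top leaning outwards (-x) by 0.2 to 0.4 rad, foot to about x = -1 mm, then swing it upright beneath them.
- latch (a joint): swing latch of the empty holder, vertical hinge, rad: 0 is closed (stop; arm across the front of the cassette, 2 mm off it), 1.57 points straight out, 1.9 its stop. Opens clockwise from above. Starts between 1.35 and 1.75. Light friction 0.02 N m; stays where left.
- latch_pivot (a point): on the hinge axis of the latch, 99 mm above the bench at the arm's mid height (arm 10 mm high, 8 mm wide, 52 mm long); at x = -9, y = +62 mm from the holder point. The axes turn with the latch: when it is closed they match the holder's; the arm runs along -y.
- latch_pin (a point): upright steel pin at the end of the latch arm, diameter 10 mm, bare from 70 to 104 mm above the channel floor; the point is on its axis 92 mm above the channel floor. Seen from the pivot the pin is at x = -12, y = -48 mm in the latch's axes (49.5 mm from the hinge axis). Closed, it is at x = -21, y = +14 mm from the holder point.
- cassette: the tall gel cassette: grey plastic frame with a white pane, 8 mm thick (its x), 90 mm wide (y), 80 mm high to its shoulders (z), with a grip tab in the middle of its top edge, 44 mm wide, 25 mm high and 8 mm thick, so 105 mm in all. 0.09 to 0.18 kg. Origin: centre of its foot (underside). Front and back are alike. At the start it stands in one of the three slots of the rack.
- rack: white drying rack, 200 x 96 mm, fixed; origin on the bench under its middle, three slots across it at x = -64, 0 and +64 mm, slot floor 10 mm above the bench, 11 mm wide between 28 mm high prongs. The plates stand with their thickness along the rack's x.
- mini: small gel cassette in the rack, 8 x 70 x 50 mm with a 14 mm high tab; origin at its foot. Leave it.
- blank: blank plate without a tab in the rack, 8 x 90 x 66 mm; origin at its foot. Leave it.
- mug: white mug, 80 mm across, 92 mm high, origin under its middle. Leave it.
- jar: white jar, 84 mm across, 120 mm high, origin under its middle. Leave it.
- dishes: stack of three clear culture dishes, 90 mm across, 49 mm high, origin under its middle. Leave it.
- jar_lid: flat jar lid lying on the bench, 68 mm across, 12 mm high, origin under its middle. Leave it.
- marker: marker pen lying on the bench, 125 x 14 x 14 mm, origin under its middle. Leave it.

How it is judged:
By the outcome, as a careful person would: the job done as asked, in the order asked, and still so for the second after the job is handed in, with the robot touching nothing.
It also fails if it takes over 67 s, if anything falls off the work surface, if the arm or the gripper's body presses on something with over 40 N, if the wrist force passes 120 N, or if a joint passes its speed limit or range.

## Robot

A 6-joint arm with a two-finger parallel gripper is mounted at the origin on the work surface. World frame = base frame: x ahead of the robot, y to its left, z up, the work surface at z = 0. Lengths are in m, angles in degrees, forces in N, time in s.
With the tool pointing down it reaches from about 0.275 to 0.825 m from the base axis. Payload 4.9 kg.
Tool frame: the origin (TCP) lies on the centre line of the jaws, within the pads' length; the fingertips stand 25 mm ahead of it and the grasp point (between the pads) lies 6 mm ahead of it; z points along the fingers, y is the direction in which the jaws open and shut (so a half turn about z gives the same grasp; the last joint's range is limited). The gripper opens to 85 mm and grips with 20 to 120 N. Pads are 22 mm wide; open, the fingers measure 114 mm over their backs; the gripper's body (76 mm by 85 mm) begins 54 mm behind the grasp point. The pads swing forward as they close: fully open they stand 13 mm farther back than shut.
Start: joints at [-81.486, 18.69, -11.035, 60.275, 0, 82.311], TCP at [0.153, -0.528, 0.256] pointing down, gripper open.
Joint ranges: [-152.03, 152.03], [-55.5, 102.48], [-74.3, 77.21], [-110.64, 120.58], [-84.22, 78.4], [-180, 180]. Speed limits (degrees/s): [147.25, 147.25, 180, 180, 180, 180].

## Interface

Orientations are given as a 3x3 rotation matrix whose columns are the frame's x, y, z axes.
In Python, from plant import readout, grab_frame, calibration, arm, recognise, silhouettes, landmark_of gives the robot as it stands. The module is installed in compiled form; this text tells all that it offers.
- The arm moves only by the tool servo_tool, never from a script. Its argument "deltas" is a list of rows, each an object with "translation": the shift along the tool's x, y, z in cm, a list of three; "twist": the turn, a rotation vector about the tool's x, y, z in rad, a list of three. In form: [{"translation": [x, y, z], "twist": [wx, wy, wz]}, ...]. A call has exactly 8 rows; each row shifts and turns the commanded pose from where the row before left it, along the tool's axes as they then stand; what a row does not reach is not made up. A row lasts 1/12 s, in which the tool goes at most 41.7 mm and 7.16 degrees, less where a joint would pass 70% of its speed; a pose out of reach is approached as far as the arm can. A call is refused whole if a number of a shift passes 4.17 or a number of a turn 0.125, either way. A call with a gripper value outside its range is refused whole. "gripper" is the finger opening in cm, from 0 to 8.54, set as the call begins (left out, the last holds). The fingers move at their own pace and stop on an object; "squeeze" is the grip in N (left out, the last holds). Time passes only in rows, so rows that do not move let the fingers close, or fill a call up. It gives the time, the measured TCP pose, the force and the opening at its end, in the units of the state.
- readout.read_state(): the state, without advancing time (a new reading comes with each control period).
- grab_frame(name): name is "side" or "top" or "wrist"; returns (picture, depth): 384x512x3 uint8, blue, green, red; 384x512 float32, m along the optical axis (not along the pixel's ray), 0 where there is no reading.
- calibration(name): a dict with "fx", "fy", "cx", "cy" (pixels), "extrinsics" (4x4, takes a point from camera to world coordinates); the wrist camera has in their place "mount" (4x4, takes a point from camera to tool coordinates, whose origin is the TCP and whose axes are the flange's). Camera axes: x right, y up, looking along -z (the intrinsics and any distortion apply to the point x, -y, -z); pixel columns grow to the right and rows downward; lengths in m; the calibration is good to about 2 mm. A picture is of the moment at which its call begins: read the wrist's pose just before it. calibration takes no time and is no camera call.
- arm.job_done(): hands the job in, once; it reports no verdict.
Trained networks look in the newest picture that a camera, given by its name, has taken for a name from the list of things; names that differ only in an ending like _2 or _b are one class to them, and where a whole thing is asked for, a point or a joint stands for the part that bears it (a point fixed in the world has none). Each returns a list of dicts, best first, with "conf" (0 to 1); they miss things now and then, are a little off and sometimes report something else, mostly with a low value. They report only what shows in the picture. A call takes as long as a camera call.
- recognise(thing, camera): "uv" ([column, row] in pixels, amid what is visible of it).
- silhouettes(thing, camera): "region" (384x512 bool, what is visible of it) and "uv" ([column, row] in pixels, amid what is visible of it).
- landmark_of(thing, camera): "uv" ([column, row] in pixels: a listed point, or the origin of a listed thing).
The state is a dict: "clock": time; "joints": joint angles; "joint_vel": joint speeds; "joint_torque": joint torques, N m; "eef_pos": TCP position; "tool_rot": TCP orientation; "force": force on the tool from outside, world axes, zero at the start; "torque": the same for the moment, N m; "grip_width": opening from 0.0 (shut) to 1.0 (fully open).
Only numpy, scipy, OpenCV 4.12 (cv2) and the standard library are available. Lean on these libraries where they do the work, as an engineer would, in place of code of your own. Each camera call takes 0.05 s, during which the arm holds its last target.

## Working session

There is one attempt and no reset: what is moved stays moved. The work goes in short steps, Python scripts to look and compute and a tool call to move; the robot and the scene stay as the last step left them, time stands still between calls to the robot, and variables do not carry over. Pictures are saved under pics/ and viewed, and the job is handed in when it is done.

Besides the shell and the picture viewer there is one more tool, called after "Emit:" as a command line: name --argument value ..., lists and objects as JSON in quotes. servo_tool: Moves the arm, as the interface text tells. Its arguments: {"type":"object","properties":{"deltas":{"type":"array"},"gripper":{"type":"number"},"squeeze":{"type":"number"}},"required":["deltas"]}

```bash
mkdir -p pics; ls; python3 - <<'E'
from plant import readout, grab_frame, calibration
import cv2,numpy as np
s=readout.read_state();print(s)
for n in ("side","top","wrist"):
    im,d=grab_frame(n);cv2.imwrite(f"pics/a_{n}.png",im);np.save(f"d_{n}.npy",d)
    print(n,calibration(n))
print(readout.read_state()['clock'])
E
```

```text
pics
{'clock': 0.0, 'joints': array([-8.14860425e+01,  1.87311922e+01, -1.10896358e+01,  6.02758602e+01,
        1.19963500e-03,  8.23104749e+01]), 'joint_vel': array([ 0.07920568, -0.03609183, -0.01928136,  0.15408062, -0.06692729,
       -0.04998399]), 'joint_torque': array([ 2.75937634e-05, -4.43394113e+01,  2.62441671e+01,  1.55149761e-02,
       -5.68384303e-05,  7.61283559e-06]), 'eef_pos': array([ 0.15341159, -0.52762553,  0.25552689]), 'tool_rot': array([[ 9.60276759e-01,  2.79049267e-01, -2.29131997e-04],
       [ 2.79049252e-01, -9.60275335e-01,  1.67202934e-03],
       [ 2.46548755e-04, -1.66955002e-03, -9.99998576e-01]]), 'force': array([0.70686977, 0.31857489, 0.57746332]), 'torque': array([ 0.04417585, -0.02237928, -0.02957157]), 'grip_width': 0.9992767057108756}
side {'fx': 377.7026655685604, 'fy': 377.7026655685604, 'cx': 259.6044042853586, 'cy': 189.3974988636758, 'extrinsics': array([[-0.68761868,  0.35045353, -0.63589533, -0.05501075],
       [-0.72600179, -0.34404087,  0.59544713,  0.62071622],
       [-0.01009743,  0.87110172,  0.49099882,  0.61273453],
       [ 
[... 186 characters left out ...]
1749043,  0.98271829, -0.18427929,  0.38451562],
       [-0.99982668,  0.01601441, -0.00949505,  0.00681611],
       [-0.00637984,  0.18441342,  0.98282806,  1.27922715],
       [ 0.        ,  0.        ,  0.        ,  1.        ]])}
wrist {'fx': 292.37518243251384, 'fy': 292.37518243251384, 'cx': 261.14637851679475, 'cy': 191.63450193413493, 'mount': array([[-1.08220664e-04,  9.64516681e-01,  2.64021895e-01,
         6.77657152e-02],
       [ 9.99999934e-01,  1.95629878e-04, -3.04776328e-04,
        -5.45888680e-04],
       [-3.45612424e-04,  2.64021845e-01, -9.64516639e-01,
        -1.17378288e-01],
       [ 0.00000000e+00,  0.00000000e+00,  0.00000000e+00,
         1.00000000e+00]])}
0.15
```

View pics/a_top.png

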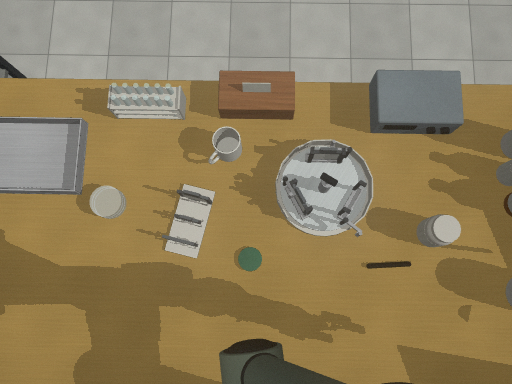

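View pics/a_side.png

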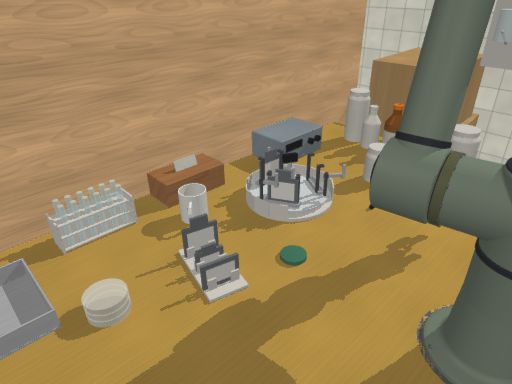

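View pics/a_wrist.png

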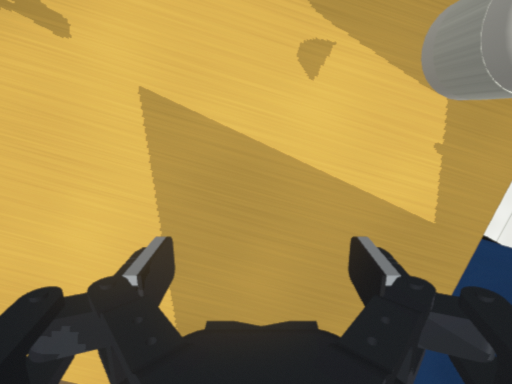

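The top view shows the carousel at about (324,188) with its open latch at (352,230), and the rack at (190,221) with three plates. The side view shows that the tall tabbed one is the farthest from the robot, about (200,235). Next I'll measure them.

```bash
cat > h.py <<'E'
from plant import readout, grab_frame, calibration, arm, recognise, silhouettes, landmark_of
import cv2,numpy as np
from scipy.spatial.transform import Rotation as Ro
def cam(n,s=None):
    c=calibration(n)
    if n=="wrist":
        s=s or readout.read_state()
        T=np.eye(4);T[:3,:3]=s['tool_rot'];T[:3,3]=s['eef_pos'];E=T@c['mount']
    else:E=c['extrinsics']
    return c,E
def proj(P,n,CE=None):
    c,E=CE or cam(n);P=np.atleast_2d(P);q=(P-E[:3,3])@E[:3,:3]
    return np.c_[c['cx']+c['fx']*q[:,0]/-q[:,2],c['cy']-c['fy']*q[:,1]/-q[:,2]]
def ray(uv,n,CE=None):
    c,E=CE or cam(n);d=np.array([(uv[0]-c['cx'])/c['fx'],-(uv[1]-c['cy'])/c['fy'],-1.]);return E[:3,3],E[:3,:3]@d
def atz(uv,z,n,CE=None):
    o,d=ray(uv,n,CE);return o+d*(z-o[2])/d[2]
def cloud(depth,n,CE=None):
    c,E=CE or cam(n);v,u=np.mgrid[:384,:512]
    P=np.stack([(u-c['cx'])/c['fx']*depth,-(v-c['cy'])/c['fy']*depth,-depth],-1)
    return P@E[:3,:3].T+E[:3,3]
def tri(rays):
    A=np.zeros((3,3));b=np.zeros(3)
    for o,d in rays:
        d=d/np.linalg.norm(d);M=np.eye(3)-np.outer(d,d);A+=M;b+=M@o
    return np.linalg.solve(A,b)
def local(M):return M[:3,:3],M[:3,3]
E
python3 - <<'E'
from h import *
Z=dict(carousel_base=0,handle=.14,holder=.034,back_posts=.094,hooks=.12,latch_pivot=.099,latch_pin=.126,cassette=.01,rack=0,mini=.01,blank=.01,mug=0,jar=0,dishes=0,jar_lid=0,marker=0)
for t,z in Z.items():
    o=[]
    for n in ("top","side"):
        r=landmark_of(t,n)
        for k in r[:2]: o.append((n,round(k['conf'],2),np.round(k['uv'],1),np.round(atz(k['uv'],z,n)[:2],4)))
    print(t,*o)
print(readout.read_state()['clock'])
E
```

```text
carousel_base ('top', 0.98, array([322.4, 189.4]), array([ 0.6365, -0.1591])) ('top', 0.6, array([357. , 201.4]), array([ 0.6025, -0.2596])) ('side', 0.59, array([286.5, 194.5]), array([ 0.6535, -0.1612]))
handle ('top', 0.68, array([326.9, 179.5]), array([ 0.6356, -0.1529])) ('top', 0.44, array([190.9, 220.5]), array([0.5216, 0.199 ])) ('side', 0.64, array([289.6, 155.5]), array([ 0.6453, -0.161 ]))
holder ('top', 0.85, array([350.2, 195.4]), array([ 0.6137, -0.2336])) ('side', 0.65, array([340.4, 165.2]), array([ 0.6215, -0.4019]))
back_posts ('top', 0.93, array([352.9, 198.8]), array([ 0.5934, -0.2291])) ('side', 0.61, array([319.1, 167.7]), array([ 0.587 , -0.2345]))
hooks ('top', 0.79, array([358.8, 198.4]), array([ 0.5901, -0.2395])) ('side', 0.81, array([318.1, 159.2]), array([ 0.5944, -0.2361])) ('side', 0.23, array([191.9, 214.3]), array([0.6085, 0.2217]))
latch_pivot ('top', 0.46, array([342.6, 215.9]), array([ 0.5456, -0.1996])) ('side', 0.56, array([330.7, 177.9]), array([ 0.5146, -0.1973]))
latch_pin ('top', 0.4, array([358.8, 232.5]), array([ 0.4992, -0.2362])) ('side',
[... 990 characters left out ...]
 217.9]), array([0.7495, 0.131 ]))
jar ('top', 0.66, array([430.1, 230.5]), array([ 0.521 , -0.4678])) ('side', 0.88, array([378. , 176.7]), array([ 0.5146, -0.4793]))
dishes ('top', 0.77, array([110.5, 202.3]), array([0.588 , 0.4605])) ('side', 0.71, array([109. , 305.4]), array([0.5966, 0.4581]))
jar_lid ('top', 0.91, array([247.6, 258.9]), array([0.4311, 0.0556])) ('top', 0.21, array([429.8, 231. ]), array([ 0.5195, -0.4668])) ('side', 0.61, array([295.2, 253.9]), array([0.4339, 0.042 ])) ('side', 0.15, array([208.7, 266.9]), array([0.547 , 0.2293]))
marker ('top', 0.74, array([387.8, 268.6]), array([ 0.4107, -0.3425])) ('side', 0.46, array([379.1, 200.2]), array([ 0.427 , -0.3416]))
1.75
```

```bash
cat >> h.py <<'E'
import json
def Rdown(yaw): # tool x at yaw (deg), z down
    c,s=np.cos(np.radians(yaw)),np.sin(np.radians(yaw))
    return np.array([[c,s,0],[s,-c,0],[0,0,-1.]])
def plan(p0,R0,wps):
    """wps: list of (pos,rotvec_world_total or R, nrows); prints rows"""
    p,R=np.array(p0,float),np.array(R0,float);rows=[]
    for pos,rot,n in wps:
        rot=np.array(rot,float);ps,Rs=p.copy(),R.copy()
        rv=rot if rot.shape==(3,) else Ro.from_matrix(rot@Rs.T).as_rotvec()
        for i in range(1,n+1):
            pt=ps+(np.array(pos)-ps)*i/n;Rt=Ro.from_rotvec(rv*i/n).as_matrix()@Rs
            t=np.round(R.T@(pt-p)*100,2)+0.;w=np.round(Ro.from_matrix(R.T@Rt).as_rotvec(),3)+0.
            if abs(t).max()>4.17 or abs(w).max()>.125: print("LIMIT",t,w)
            rows.append((t,w));p=p+R@t/100;R=R@Ro.from_rotvec(w).as_matrix()
    while len(rows)%8: rows.append((np.zeros(3),np.zeros(3)))
    for k in range(0,len(rows),8):
        print(json.dumps([{"translation":list(map(float,t)),"twist":list(map(float,w))} for t,w in rows[k:k+8]]).replace('0.0,','0,').replace('0.0]','0]'))
    print("end",p.round(4),"yaw",np.degrees(np.arctan2(R[1,0],R[0,0])).round(1))
    return p,R
E
python3 - <<'E'
from h import *
s=readout.read_state();p,R=s['eef_pos'],s['tool_rot']
plan(p,R,[([.636,-.158,.27],[0,0,16*.124],16),([.636,-.158,.27],[0,0,16*.124],16)])
E
```

```text
[{"translation": [3.54, -1.38, -0.09], "twist": [0, 0, -0.124]}, {"translation": [3.69, -0.93, -0.08], "twist": [0, 0, -0.124]}, {"translation": [3.77, -0.47, -0.09], "twist": [0, 0, -0.124]}, {"translation": [3.8, 0, -0.08], "twist": [0, 0, -0.124]}, {"translation": [3.77, 0.47, -0.09], "twist": [0, 0, -0.124]}, {"translation": [3.68, 0.94, -0.09], "twist": [0, 0, -0.124]}, {"translation": [3.54, 1.38, -0.08], "twist": [0, 0, -0.124]}, {"translation": [3.35, 1.81, -0.09], "twist": [0, 0, -0.124]}]
[{"translation": [3.09, 2.21, -0.08], "twist": [0, 0, -0.124]}, {"translation": [2.79, 2.58, -0.09], "twist": [0, 0, -0.124]}, {"translation": [2.46, 2.9, -0.08], "twist": [0, 0, -0.124]}, {"translation": [2.08, 3.18, -0.09], "twist": [0, 0, -0.124]}, {"translation": [1.66, 3.42, -0.09], "twist": [0, 0, -0.124]}, {"translation": [1.24, 3.59, -0.08], "twist": [0, 0, -0.124]}, {"translation": [0.78, 3.72, -0.09], "twist": [0, 0, -0.124]}, {"translation": [0.31, 3.79, -0.08], "twist": [0, 0, -0.124]}]
[{"translation": [0, 0, 0], "twist": [0, 0, -0.124]}, {"translation": [0, 0, 0], "twist": [0, 0, -0.124]}, {"translation": [0, 0, 0], "twist": [0, 0, -0.124]}, {"translation": [0, 0, 0], "twist": [0, 0, -0.124]}, {"translation": [0, 0, 0], "twist": [0, 0, -0.124]}, {"translation": [0, 0, 0], "twist": [0, 0, -0.124]}, {"translation": [0, 0, 0], "twist": [0, 0, -0.124]}, {"translation": [0, 0, 0], "twist": [0, 0, -0.124]}]
[{"translation": [0, 0, 0], "twist": [0, 0, -0.124]}, {"translation": [0, 0, 0], "twist": [0, 0, -0.124]}, {"translation": [0, 0, 0], "twist": [0, 0, -0.124]}, {"translation": [0, 0, 0], "twist": [0, 0, -0.124]}, {"translation": [0, 0, 0], "twist": [0, 0, -0.124]}, {"translation": [0, 0, 0], "twist": [0, 0, -0.124]}, {"translation": [0, 0, 0], "twist": [0, 0, -0.124]}, {"translation": [0, 0, 0], "twist": [0, 0, -0.124]}]
end [ 0.636 -0.158  0.27 ] yaw -116.4
```

Emit:
servo_tool --deltas '[{"translation": [3.54, -1.38, -0.09], "twist": [0, 0, -0.124]}, {"translation": [3.69, -0.93, -0.08], "twist": [0, 0, -0.124]}, {"translation": [3.77, -0.47, -0.09], "twist": [0, 0, -0.124]}, {"translation": [3.8, 0, -0.08], "twist": [0, 0, -0.124]}, {"translation": [3.77, 0.47, -0.09], "twist": [0, 0, -0.124]}, {"translation": [3.68, 0.94, -0.09], "twist": [0, 0, -0.124]}, {"translation": [3.54, 1.38, -0.08], "twist": [0, 0, -0.124]}, {"translation": [3.35, 1.81, -0.09], "twist": [0, 0, -0.124]}]'

```text
clock: 2.42
eef_pos: [0.396, -0.3417, 0.2634]
tool_rot: [[0.286, 0.958, 0.0], [0.958, -0.286, -0.0], [-0.0, 0.0, -1.0]]
force: [0.8, -0.9, 0.2]
grip_width: 1.002
```

Emit:
servo_tool --deltas '[{"translation": [3.09, 2.21, -0.08], "twist": [0, 0, -0.124]}, {"translation": [2.79, 2.58, -0.09], "twist": [0, 0, -0.124]}, {"translation": [2.46, 2.9, -0.08], "twist": [0, 0, -0.124]}, {"translation": [2.08, 3.18, -0.09], "twist": [0, 0, -0.124]}, {"translation": [1.66, 3.42, -0.09], "twist": [0, 0, -0.124]}, {"translation": [1.24, 3.59, -0.08], "twist": [0, 0, -0.124]}, {"translation": [0.78, 3.72, -0.09], "twist": [0, 0, -0.124]}, {"translation": [0.31, 3.79, -0.08], "twist": [0, 0, -0.124]}]'

```text
clock: 3.08
eef_pos: [0.6373, -0.1566, 0.27]
tool_rot: [[-0.646, 0.763, 0.0], [0.763, 0.646, -0.0], [-0.0, 0.0, -1.0]]
force: [0.1, -1.4, -0.3]
grip_width: 1.002
```

Emit:
servo_tool --deltas '[{"translation": [0, 0, 0], "twist": [0, 0, -0.124]}, {"translation": [0, 0, 0], "twist": [0, 0, -0.124]}, {"translation": [0, 0, 0], "twist": [0, 0, -0.124]}, {"translation": [0, 0, 0], "twist": [0, 0, -0.124]}, {"translation": [0, 0, 0], "twist": [0, 0, -0.124]}, {"translation": [0, 0, 0], "twist": [0, 0, -0.124]}, {"translation": [0, 0, 0], "twist": [0, 0, -0.124]}, {"translation": [0, 0, 0], "twist": [0, 0, -0.124]}]'

```text
clock: 3.75
eef_pos: [0.636, -0.158, 0.2698]
tool_rot: [[-0.992, -0.123, -0.0], [-0.123, 0.992, 0.0], [0.0, 0.0, -1.0]]
force: [0.1, 0.6, -0.2]
grip_width: 1.001
```

Emit:
servo_tool --deltas '[{"translation": [0, 0, 0], "twist": [0, 0, -0.124]}, {"translation": [0, 0, 0], "twist": [0, 0, -0.124]}, {"translation": [0, 0, 0], "twist": [0, 0, -0.124]}, {"translation": [0, 0, 0], "twist": [0, 0, -0.124]}, {"translation": [0, 0, 0], "twist": [0, 0, -0.124]}, {"translation": [0, 0, 0], "twist": [0, 0, -0.124]}, {"translation": [0, 0, 0], "twist": [0, 0, -0.124]}, {"translation": [0, 0, 0], "twist": [0, 0, -0.124]}]'

```text
clock: 4.42
eef_pos: [0.636, -0.158, 0.2698]
tool_rot: [[-0.44, -0.898, -0.0], [-0.898, 0.44, 0.0], [0.0, 0.0, -1.0]]
force: [0.5, 0.2, 0.1]
grip_width: 1.0
```

```bash
python3 - <<'E'
from h import *
s=readout.read_state();print(s['eef_pos'],s['joints'],np.degrees(np.arctan2(s['tool_rot'][1,0],s['tool_rot'][0,0])))
CE=cam('wrist',s)
im,d=grab_frame('wrist');cv2.imwrite('pics/b_wrist.png',im);np.savez('b.npz',d=d,E=CE[1])
for t,z in dict(carousel_base=0,handle=.14,holder=.034,back_posts=.094,hooks=.12,latch_pivot=.099,latch_pin=.126).items():
    print(t,[(round(k['conf'],2),np.round(k['uv'],1),np.round(atz(k['uv'],z,'wrist',CE)[:2],4)) for k in landmark_of(t,'wrist')[:2]])
print(readout.read_state()['clock'])
E
```

```text
[ 0.63599131 -0.15802672  0.26982807] [-2.04020724e+01  2.98104082e+01  8.11267278e+00  6.83162094e+01
 -6.68275777e-04 -8.43072236e+01] -116.09484848275507
carousel_base [(0.59, array([260.6, 165.8]), array([ 0.639 , -0.1546]))]
handle [(0.76, array([261.6, 194.5]), array([ 0.638, -0.154]))]
holder [(0.9, array([266.8,  98.6]), array([ 0.5953, -0.2273]))]
back_posts [(0.75, array([267.7, 100.2]), array([ 0.5972, -0.2239]))]
hooks [(0.74, array([272.6,  80. ]), array([ 0.5871, -0.2364])), (0.49, array([420.6, 350.4]), array([0.5608, 0.0911]))]
latch_pivot [(0.66, array([339.,  89.]), array([ 0.5333, -0.2036])), (0.36, array([266.8, 101.1]), array([ 0.5985, -0.2235]))]
latch_pin [(0.86, array([371.3,  32.6]), array([ 0.5007, -0.2334]))]
4.8167
```

View pics/b_wrist.png

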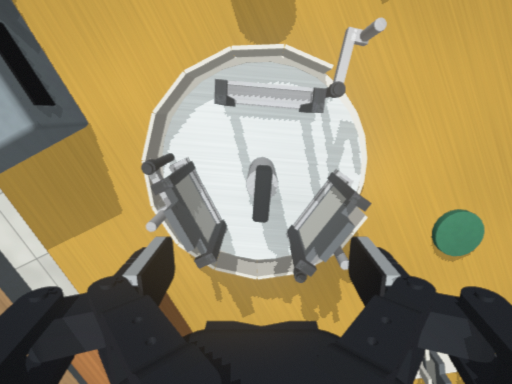

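The wrist view shows the handle at (261,194), the empty holder at (270,97), the latch pin at (376,25), and the guard gap between about (330,70) and (365,205). I'll fit these from the depth data.

```bash
cat > fit.py <<'E'
from h import *
from scipy.optimize import least_squares
def guard(P,c0,ax=None):
    z=P[...,2];xy=P[...,:2]
    r=np.hypot(*(xy-c0).transpose(2,0,1)) if xy.ndim==3 else np.hypot(*(xy-c0).T)
    m=(abs(z-.055)<.006)&(r>.120)&(r<.146)
    q=xy[m]
    f=lambda v:np.hypot(q[:,0]-v[0],q[:,1]-v[1])-v[2]
    s=least_squares(f,[*c0,.133],loss='soft_l1',f_scale=.002)
    v=s.x;ok=abs(f(v))<.006;q=q[ok]
    a=np.sort(np.degrees(np.arctan2(q[:,1]-v[1],q[:,0]-v[0]))%360)
    h,_=np.histogram(a,np.arange(0,361,4));
    return v,a,h
E
python3 - <<'E'
from fit import *
b=np.load('b.npz');c=calibration('wrist');CE=(c,b['E'])
P=cloud(b['d'],'wrist',CE)
for z in (.14,):pass
v,a,h=guard(P,np.array([.638,-.155]));print('wrist',v);print(h)
Pt=cloud(np.load('d_top.npy'),'top');v2,a2,h2=guard(Pt,np.array([.638,-.155]));print('top',v2);print(h2)
Ps=cloud(np.load('d_side.npy'),'side');v3,a3,h3=guard(Ps,np.array([.638,-.155]));print('side',v3);print(h3)
# handle top
m=(abs(P[...,2]-.154)<.006)&(np.hypot(P[...,0]-.638,P[...,1]+.155)<.04)
q=P[m];print('handle',m.sum(),q.mean(0)); r=cv2.minAreaRect((q[:,:2]*1000).astype(np.float32));print(r)
w=np.linalg.svd(q[:,:2]-q[:,:2].mean(0))[2][0];print(np.degrees(np.arctan2(w[1],w[0])))
print([ (z,np.sum(abs(P[...,2]-z)<.003)) for z in (0,.034,.055,.11,.12,.127,.139,.154)])
E
```

```text
wrist [ 0.63675991 -0.15546803  0.13421239]
[35 40 38 34 15 20 28  0 13 34 39 38 34 39 38 33 37 36 36 38 13  0  0  8
 10  1  2  9 29 28 29 41 35  0  0  0  0  0  0  0  0  0  0  0  0  0  0  0
  0  0  0  0 15 47 47 47 46 48 46 52 50 44 47 52 45 49 47 43 47 48 48 47
 46 47 45 43 47 46 44 44 41 41  6 14 37 33 39 41 26  0]
top [ 0.63612943 -0.15659272  0.1346232 ]
[6 6 6 6 5 5 5 7 5 6 6 6 4 5 6 4 4 6 4 3 6 3 4 7 4 4 6 5 6 6 3 6 5 0 0 0 0
 0 0 0 0 0 0 0 0 0 0 0 0 0 0 0 2 1 4 4 5 3 4 6 7 5 5 6 7 6 5 7 7 6 7 8 7 7
 7 8 8 4 5 7 6 2 6 8 6 8 2 4 6 8]
side [ 0.63716565 -0.15197471  0.13459256]
[2 5 4 5 4 2 2 4 3 2 3 1 1 2 1 3 3 6 3 6 5 5 6 6 6 5 5 8 6 7 7 6 7 0 0 0 0
 0 0 0 0 0 0 0 0 0 0 0 0 0 0 0 0 2 4 2 1 3 3 4 1 0 0 0 3 3 0 2 4 4 1 2 4 6
 3 5 4 1 1 5 2 0 0 0 0 0 0 0 0 0]
handle 862 [ 0.63621088 -0.15664919  0.15324621]
((636.7774047851562, -155.5126495361328), (45.36302947998047, 13.947688102722168), 59.3176383972168)
59.23882360103766
[(0, np.int64(91498)), (0.034, np.int64(3764)), (0.055, np.int64(2933)), (0.11, np.int64(1135)), (0.12, np.int64(524)), (0.127, np.int64(1871)), (0.139, np.int64(1229)), (0.154, np.int64(829))]
```

```bash
python3 - <<'E'
from fit import *
b=np.load('b.npz');c=calibration('wrist');CE=(c,b['E'])
P=cloud(b['d'],'wrist',CE)
for P_ in (P,cloud(np.load('d_top.npy'),'top'),cloud(np.load('d_side.npy'),'side')):
    v,a,h=guard(P_,np.array([.6368,-.1555]));a=a[(a>100)&(a<250)]
    i=np.argmax(np.diff(a));print(a[i-3:i+1],a[i+1:i+5],'mid',(a[i]+a[i+1])/2)
# pin, pivot
m=(abs(P[...,2]-.138)<.004)&(np.hypot(P[...,0]-.50,P[...,1]+.233)<.02);q=P[m];print('pin',len(q),q.mean(0))
E
```

```text
[130.96167236 130.99858509 131.19174743 131.22016145] [210.89085668 210.9989674  211.03832899 211.12213019] mid 171.0555090654242
[129.27819904 129.33127428 130.20083486 131.03514417] [211.18178276 211.78844963 212.97864723 217.66214517] mid 171.10846346345892
[129.5010208  130.58552582 130.64018027 130.70455665] [212.0146954  214.75715195 216.0045613  216.33283806] mid 171.35962602835934
pin 161 [ 0.49779836 -0.23513575  0.13730581]
```

```bash
python3 - <<'E'
from h import *
s=readout.read_state();p,R=s['eef_pos'],s['tool_rot']
p,R=plan(p,R,[([.6368,-.1555,.24],Rdown(-120.75),2),([.6368,-.1555,.149],Rdown(-120.75),6)])
E
```

```text
[{"translation": [-0.13, 0.02, 1.5], "twist": [0, 0, 0.037]}, {"translation": [-0.13, 0.03, 1.5], "twist": [0, 0, 0.037]}, {"translation": [0, 0, 1.52], "twist": [0, 0, 0]}, {"translation": [0, 0, 1.51], "twist": [0, 0, 0]}, {"translation": [0, 0, 1.52], "twist": [0, 0, 0]}, {"translation": [0, 0, 1.51], "twist": [0, 0, 0]}, {"translation": [0, 0, 1.52], "twist": [0, 0, 0]}, {"translation": [0, 0, 1.52], "twist": [0, 0, 0]}]
end [ 0.6368 -0.1555  0.149 ] yaw -120.8
```

Emit:
servo_tool --deltas '[{"translation": [-0.13, 0.02, 1.5], "twist": [0, 0, 0.037]}, {"translation": [-0.13, 0.03, 1.5], "twist": [0, 0, 0.037]}, {"translation": [0, 0, 1.52], "twist": [0, 0, 0]}, {"translation": [0, 0, 1.51], "twist": [0, 0, 0]}, {"translation": [0, 0, 1.52], "twist": [0, 0, 0]}, {"translation": [0, 0, 1.51], "twist": [0, 0, 0]}, {"translation": [0, 0, 1.52], "twist": [0, 0, 0]}, {"translation": [0, 0, 1.52], "twist": [0, 0, 0]}]' --gripper 5

```text
clock: 5.48
eef_pos: [0.6368, -0.1555, 0.1483]
tool_rot: [[-0.511, -0.859, 0.0], [-0.859, 0.511, -0.0], [-0.0, -0.0, -1.0]]
force: [0.3, 0.6, 0.2]
grip_width: 0.588
```

Emit:
servo_tool --deltas '[{"translation": [0, 0, 0], "twist": [0, 0, 0]}, {"translation": [0, 0, 0], "twist": [0, 0, 0]}, {"translation": [0, 0, 0], "twist": [0, 0, 0]}, {"translation": [0, 0, 0], "twist": [0, 0, 0]}, {"translation": [0, 0, 0], "twist": [0, 0, 0]}, {"translation": [0, 0, 0], "twist": [0, 0, 0]}, {"translation": [0, 0, 0], "twist": [0, 0, 0]}, {"translation": [0, 0, 0], "twist": [0, 0, 0]}]' --gripper 0.5 --squeeze 80

```text
clock: 6.15
eef_pos: [0.6368, -0.1554, 0.15]
tool_rot: [[-0.51, -0.86, 0.001], [-0.86, 0.51, -0.0], [-0.0, -0.001, -1.0]]
force: [-3.7, 2.2, 6.0]
grip_width: 0.15
```

Emit:
servo_tool --deltas '[{"translation": [0, 0, 0], "twist": [0, 0, 0.0745]}, {"translation": [0, 0, 0], "twist": [0, 0, 0.0745]}, {"translation": [0, 0, 0], "twist": [0, 0, 0.0745]}, {"translation": [0, 0, 0], "twist": [0, 0, 0.0745]}, {"translation": [0, 0, 0], "twist": [0, 0, 0.0745]}, {"translation": [0, 0, 0], "twist": [0, 0, 0.0745]}, {"translation": [0, 0, 0], "twist": [0, 0, 0.0745]}, {"translation": [0, 0, 0], "twist": [0, 0, 0.0745]}]'

```text
clock: 6.82
eef_pos: [0.6371, -0.1557, 0.1501]
tool_rot: [[-0.906, -0.423, 0.001], [-0.423, 0.906, -0.001], [-0.001, -0.001, -1.0]]
force: [-3.0, 0.1, 4.8]
grip_width: 0.149
```

Emit:
servo_tool --deltas '[{"translation": [0, 0, 0], "twist": [0, 0, 0.0745]}, {"translation": [0, 0, 0], "twist": [0, 0, 0.0745]}, {"translation": [0, 0, 0], "twist": [0, 0, 0.0745]}, {"translation": [0, 0, 0], "twist": [0, 0, 0.0745]}, {"translation": [0, 0, 0], "twist": [0, 0, 0.0745]}, {"translation": [0, 0, 0], "twist": [0, 0, 0.0745]}, {"translation": [0, 0, 0], "twist": [0, 0, 0.0745]}, {"translation": [0, 0, 0], "twist": [0, 0, 0.0745]}]'

```text
clock: 7.48
eef_pos: [0.6371, -0.1561, 0.1501]
tool_rot: [[-0.987, 0.159, 0.001], [0.159, 0.987, -0.002], [-0.001, -0.001, -1.0]]
force: [-4.2, 0.4, 5.0]
grip_width: 0.147
```

Emit:
servo_tool --deltas '[{"translation": [0, 0, 0], "twist": [0, 0, 0]}, {"translation": [0, 0, 0], "twist": [0, 0, 0]}, {"translation": [0, 0, 0], "twist": [0, 0, 0]}, {"translation": [0, 0, 0], "twist": [0, 0, 0]}, {"translation": [0, 0, 0], "twist": [0, 0, 0]}, {"translation": [0, 0, -1.5], "twist": [0, 0, 0]}, {"translation": [0, 0, -3.5], "twist": [0, 0, 0]}, {"translation": [0, 0, -4], "twist": [0, 0, 0]}]' --gripper 5

```text
clock: 8.15
eef_pos: [0.6351, -0.1549, 0.2372]
tool_rot: [[-0.988, 0.156, -0.006], [0.156, 0.988, 0.002], [0.006, 0.001, -1.0]]
force: [0.8, 0.1, 0.3]
grip_width: 0.587
```

```bash
cat > look.py <<'E'
from fit import *
def look(tag):
    s=readout.read_state();CE=cam('wrist',s)
    im,d=grab_frame('wrist');cv2.imwrite(f'pics/{tag}.png',im);np.savez(f'{tag}.npz',d=d,E=CE[1])
    return s,CE,im,d,cloud(d,'wrist',CE)
E
python3 - <<'E'
from look import *
s,CE,im,d,P=look('c_wrist')
print(s['eef_pos'],s['joints'].round(1),s['clock'])
v,a,h=guard(P,np.array([.6368,-.1555]));print(v);a=a[(a>100)&(a<250)]
i=np.argmax(np.diff(a));print(a[i],a[i+1],'mid',(a[i]+a[i+1])/2)
m=(abs(P[...,2]-.154)<.006)&(np.hypot(P[...,0]-.6368,P[...,1]+.1555)<.035)
q=P[m];w=np.linalg.svd(q[:,:2]-q[:,:2].mean(0))[2][0];print('handle',len(q),np.degrees(np.arctan2(w[1],w[0])),q.mean(0),cv2.minAreaRect((q[:,:2]*1000).astype(np.float32)))
E
```

```text
[ 0.6350721  -0.15486724  0.23718137] [-20.2  30.8   5.   64.5   0.  -11.2] 8.15
[ 0.63698229 -0.15494747  0.13417156]
131.30469180906258 210.7574605405654 mid 171.031076174814
handle 1143 -9.733243308982946 [ 0.63549211 -0.15470845  0.15329361] ((636.5166015625, -154.6832275390625), (13.851505279541016, 45.09891128540039), 80.5636978149414)
```

View pics/c_wrist.png

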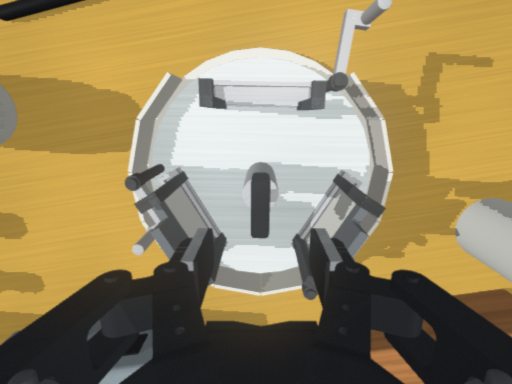

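The empty holder at (262,93) now sits midway between the guard ends at (172,85) and (350,82). The open latch pin is at (378,10). Next I'll measure the holder exactly, then look at the rack.

```bash
python3 - <<'E'
from look import *
b=np.load('c_wrist.npz');P=cloud(b['d'],'wrist',(calibration('wrist'),b['E']))
c=np.array([.6368,-.1555]);y=np.radians(-8.97);R=np.array([[np.cos(y),-np.sin(y)],[np.sin(y),np.cos(y)]])
L=P.copy();L[...,:2]=(P[...,:2]-c)@R
for sg in (1,-1):
    m=(abs(L[...,2]-.127)<.005)&(abs(L[...,1]-sg*.042)<.015)&(L[...,0]<-.06)&(L[...,0]>-.11)
    q=L[m]*1000;print(len(q),np.percentile(q,[3,50,97],axis=0).round(1))
m=(abs(L[...,2]-.138)<.005)&(np.hypot(L[...,0]+.142,L[...,1]-.074)<.03);q=L[m]*1000;print('pin',len(q),q.mean(0).round(1),np.ptp(q,axis=0).round(1))
p=q.mean(0)[:2]-[-94,62];print('latch ang',np.degrees(np.arctan2(-48,-12)-np.arctan2(p[1],p[0]))%360,np.hypot(*p))
# channel lips
m=(abs(L[...,2]-.042)<.004)&(abs(L[...,1])<.05)&(L[...,0]<-.07)&(L[...,0]>-.11);q=L[m]*1000;print(len(q),np.histogram(q[:,0],np.arange(-110,-70,2)))
E
```

```text
412 [[-90.2  39.  124.3]
 [-81.1  43.6 126.7]
 [-71.4  48.7 128. ]]
420 [[-91.9 -44.5 124. ]
 [-82.5 -39.6 126.8]
 [-72.6 -34.9 128.1]]
pin 166 [-136.5   81.5  136.8] [6.8 9.9 6.2]
latch ang 100.6467817359997 46.77087569629447
754 (array([  0,   0,   0,   0,   0,  48, 191, 187,  11,   2,   2,   2,   1,
         0,   0, 120, 146,  37,   6]), array([-110, -108, -106, -104, -102, -100,  -98,  -96,  -94,  -92,  -90,
        -88,  -86,  -84,  -82,  -80,  -78,  -76,  -74,  -72]))
```

```bash
cat > hold.py <<'E'
from look import *
def hold(P,c=np.array([.6368,-.1555]),yaw=-8.97):
    v,a,h=guard(P,c);a=a[(a>100)&(a<250)];i=np.argmax(np.diff(a));print('base',v,'gap mid',(a[i]+a[i+1])/2-180)
    y=np.radians(yaw);R=np.array([[np.cos(y),-np.sin(y)],[np.sin(y),np.cos(y)]])
    L=P.copy();L[...,:2]=(P[...,:2]-c)@R
    for sg in (1,-1):
        m=(abs(L[...,2]-.127)<.003)&(abs(L[...,1]-sg*.042)<.015)&(L[...,0]<-.06)&(L[...,0]>-.11)
        q=L[m]*1000;print('post',len(q),np.percentile(q,[3,50,97],axis=0).round(1).tolist())
    m=(abs(L[...,2]-.154)<.003)&(np.hypot(L[...,0],L[...,1])<.035);q=L[m]*1000
    if len(q)>50:print('handle',len(q),cv2.minAreaRect(q[:,:2].astype(np.float32)))
    for r in landmark_of('hooks','wrist')[:1]:print('hooks',r)
    return L
E
python3 - <<'E'
from hold import *
s,CE,im,d,P=look('c2_wrist');print(s['eef_pos'],s['clock'],s['joint_vel'].round(1))
hold(P)
E
```

```text
[ 0.63938062 -0.15635857  0.24829767] 8.2 [ 0.1 -1.6 -0.1 -9.6  0.1  0.1]
base [ 0.63712551 -0.15496122  0.13426156] gap mid -8.962426010151205
post 380 [[-90.4, 39.0, 125.2], [-81.2, 43.7, 126.7], [-71.0, 48.8, 128.2]]
post 377 [[-91.9, -44.6, 125.2], [-82.0, -39.7, 126.7], [-72.5, -35.0, 128.2]]
handle 1006 ((-0.28444480895996094, 0.7616496086120605), (13.543843269348145, 45.03610610961914), 89.58667755126953)
hooks {'uv': [261.4, 73.1], 'conf': 0.66}
```

```bash
python3 - <<'E'
from h import *
s=readout.read_state();p,R=s['eef_pos'],s['tool_rot']
p=np.array([.6375,-.1562,.240])
plan(p,R,[([.637,-.156,.28],[0,0,0],1),([.585,.205,.28],Ro.from_matrix(Rdown(254)@R.T).as_rotvec(),13),([.585,.205,.28],[0,0,0],2)])
E
```

```text
[{"translation": [0.02, 0.01, -4.0], "twist": [0, 0, 0]}, {"translation": [0.83, 2.68, -0.01], "twist": [-0.001, 0, -0.111]}, {"translation": [0.52, 2.76, -0.01], "twist": [0, 0.001, -0.112]}, {"translation": [0.22, 2.79, -0.01], "twist": [-0.001, 0, -0.111]}, {"translation": [-0.1, 2.81, 0], "twist": [0, 0.001, -0.111]}, {"translation": [-0.41, 2.77, -0.01], "twist": [-0.001, 0, -0.112]}, {"translation": [-0.71, 2.72, 0], "twist": [0, 0.001, -0.111]}, {"translation": [-1.01, 2.61, 0], "twist": [-0.001, 0, -0.112]}]
[{"translation": [-1.3, 2.49, 0], "twist": [0, 0, -0.111]}, {"translation": [-1.56, 2.33, 0], "twist": [-0.001, 0.001, -0.111]}, {"translation": [-1.82, 2.14, 0], "twist": [0, 0, -0.112]}, {"translation": [-2.04, 1.92, 0], "twist": [-0.001, 0.001, -0.111]}, {"translation": [-2.24, 1.69, 0], "twist": [0, 0, -0.111]}, {"translation": [-2.41, 1.43, 0], "twist": [-0.001, 0, -0.112]}, {"translation": [0, 0, 0], "twist": [0, 0, 0]}, {"translation": [0, 0, 0], "twist": [0, 0, 0]}]
end [0.585 0.205 0.28 ] yaw -106.0
```

Emit:
servo_tool --deltas '[{"translation": [0, 0, -4.0], "twist": [0, 0, 0]}, {"translation": [0.83, 2.68, 0], "twist": [0, 0, -0.111]}, {"translation": [0.52, 2.76, 0], "twist": [0, 0, -0.112]}, {"translation": [0.22, 2.79, 0], "twist": [0, 0, -0.111]}, {"translation": [-0.1, 2.81, 0], "twist": [0, 0, -0.111]}, {"translation": [-0.41, 2.77, 0], "twist": [0, 0, -0.112]}, {"translation": [-0.71, 2.72, 0], "twist": [0, 0, -0.111]}, {"translation": [-1.01, 2.61, 0], "twist": [0, 0, -0.112]}]'

```text
clock: 8.97
eef_pos: [0.6079, 0.0402, 0.2776]
tool_rot: [[-0.809, -0.588, -0.002], [-0.588, 0.809, 0.0], [0.001, 0.001, -1.0]]
force: [0.1, 0.4, -0.3]
grip_width: 0.585
```

Emit:
servo_tool --deltas '[{"translation": [-1.3, 2.49, 0], "twist": [0, 0, -0.111]}, {"translation": [-1.56, 2.33, 0], "twist": [0, 0, -0.111]}, {"translation": [-1.82, 2.14, 0], "twist": [0, 0, -0.112]}, {"translation": [-2.04, 1.92, 0], "twist": [0, 0, -0.111]}, {"translation": [-2.24, 1.69, 0], "twist": [0, 0, -0.111]}, {"translation": [-2.41, 1.43, 0], "twist": [0, 0, -0.112]}, {"translation": [0, 0, 0], "twist": [0, 0, 0]}, {"translation": [0, 0, 0], "twist": [0, 0, 0]}]' --gripper 4

```text
clock: 9.63
eef_pos: [0.584, 0.2067, 0.2776]
tool_rot: [[-0.274, -0.962, -0.002], [-0.962, 0.274, -0.001], [0.001, 0.002, -1.0]]
force: [1.0, -1.0, -0.3]
grip_width: 0.468
```

```bash
python3 - <<'E'
from look import *
s,CE,im,d,P=look('d_wrist');print(s['eef_pos'],s['clock'],s['joints'].round(1))
for t,z in dict(cassette=.01,rack=0,mini=.01,blank=.01).items():
    print(t,[(round(k['conf'],2),np.round(k['uv'],1),np.round(atz(k['uv'],z,'wrist',CE)[:2],4)) for k in landmark_of(t,'wrist')[:2]])
q=P[(P[...,2]>.105)&(P[...,2]<.121)&(np.hypot(P[...,0]-.598,P[...,1]-.2)<.06)]
print(len(q),q.mean(0),q[:,2].max(),cv2.minAreaRect((q[:,:2]*1000).astype(np.float32)))
q=P[(P[...,2]>.112)&(P[...,2]<.121)&(np.hypot(P[...,0]-.598,P[...,1]-.2)<.06)]
if len(q):print(len(q),q.mean(0),cv2.minAreaRect((q[:,:2]*1000).astype(np.float32)))
E
```

```text
[0.58403227 0.20674077 0.27763673] 9.6333 [ 12.7  25.6   2.5  67.   -0.  -61.4]
cassette [(0.97, array([248.2, 167.8]), array([0.6026, 0.208 ]))]
rack [(0.77, array([297., 166.]), array([0.5386, 0.2256]))]
mini [(0.66, array([298.1, 169.7]), array([0.5392, 0.2287]))]
blank [(0.8, array([344.1, 167.2]), array([0.4793, 0.2423]))]
376 [0.5996009  0.20791406 0.11430992] 0.11679536014700759 ((600.0408935546875, 208.85693359375), (44.11663818359375, 8.10914421081543), 76.84801483154297)
353 [0.59985595 0.20839354 0.11470421] ((600.0515747070312, 208.88992309570312), (44.04695510864258, 8.108160972595215), 76.83230590820312)
```

View pics/d_wrist.png

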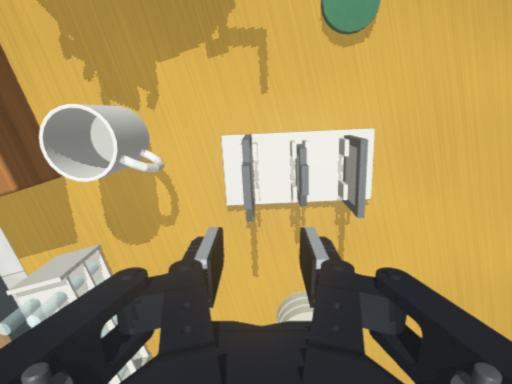

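The wrist view shows the tall tabbed cassette at (248,175), the mini at (302,175) and the blank at (356,175). I'll descend on the tab.

```bash
python3 - <<'E'
from h import *
s=readout.read_state();p,R=s['eef_pos'],s['tool_rot'];print(p,s['clock'])
p,R=plan(p,R,[([.600,.2089,.21],Rdown(-103.2),3),([.600,.2089,.109],Rdown(-103.2),5)])
E
```

```text
[0.5851206  0.20429387 0.27869202] 9.8833
[{"translation": [-0.29, -0.43, 2.29], "twist": [0, 0, -0.017]}, {"translation": [-0.28, -0.44, 2.29], "twist": [0, 0, -0.017]}, {"translation": [-0.27, -0.45, 2.29], "twist": [0, 0, -0.017]}, {"translation": [0, 0, 2.02], "twist": [0, 0, 0]}, {"translation": [0, 0, 2.02], "twist": [0, 0, 0]}, {"translation": [0, 0, 2.02], "twist": [0, 0, 0]}, {"translation": [0, 0, 2.02], "twist": [0, 0, 0]}, {"translation": [0, 0, 2.02], "twist": [0, 0, 0]}]
end [0.6    0.2089 0.109 ] yaw -103.2
```

```bash
python3 - <<'E'
from look import *
s,CE,im,d,P=look('d2_wrist')
q=P[(P[...,2]>.112)&(P[...,2]<.121)&(np.hypot(P[...,0]-.598,P[...,1]-.2)<.06)]
if len(q):print(len(q),q.mean(0),cv2.minAreaRect((q[:,:2]*1000).astype(np.float32)))
p,R=s['eef_pos'],s['tool_rot'];r=cv2.minAreaRect((q[:,:2]*1000).astype(np.float32));x,y=np.array(r[0])/1000;w=-103.2
p,R=plan(p,R,[([x,y,.21],Rdown(w),3),([x,y,.109],Rdown(w),5)])
E
```

```text
355 [0.59994154 0.20853297 0.11471648] ((600.1036376953125, 208.9715576171875), (44.2369384765625, 8.081777572631836), 76.47266387939453)
[{"translation": [-0.29, -0.44, 2.29], "twist": [0, 0, -0.017]}, {"translation": [-0.28, -0.44, 2.29], "twist": [0, 0, -0.017]}, {"translation": [-0.28, -0.45, 2.29], "twist": [0, 0, -0.017]}, {"translation": [0, 0, 2.02], "twist": [0, 0, 0]}, {"translation": [0, 0, 2.02], "twist": [0, 0, 0]}, {"translation": [0, 0, 2.02], "twist": [0, 0, 0]}, {"translation": [0, 0, 2.02], "twist": [0, 0, 0]}, {"translation": [0, 0, 2.02], "twist": [0, 0, 0]}]
end [0.6001 0.209  0.109 ] yaw -103.2
```

Emit:
servo_tool --deltas '[{"translation": [-0.29, -0.44, 2.29], "twist": [0, 0, -0.017]}, {"translation": [-0.28, -0.44, 2.29], "twist": [0, 0, -0.017]}, {"translation": [-0.28, -0.45, 2.29], "twist": [0, 0, -0.019]}, {"translation": [0, 0, 2.02], "twist": [0, 0, 0]}, {"translation": [0, 0, 2.02], "twist": [0, 0, 0]}, {"translation": [0, 0, 2.02], "twist": [0, 0, 0]}, {"translation": [0, 0, 2.02], "twist": [0, 0, 0]}, {"translation": [0, 0, 2.02], "twist": [0, 0, 0]}]'

```text
clock: 10.6
eef_pos: [0.6003, 0.2093, 0.1084]
tool_rot: [[-0.226, -0.974, 0.0], [-0.974, 0.226, 0.0], [-0.0, -0.0, -1.0]]
force: [-0.0, -0.1, 0.1]
grip_width: 0.465
```

Emit:
servo_tool --deltas '[{"translation": [0, 0, 0], "twist": [0, 0, 0]}, {"translation": [0, 0, 0], "twist": [0, 0, 0]}, {"translation": [0, 0, 0], "twist": [0, 0, 0]}, {"translation": [0, 0, 0], "twist": [0, 0, 0]}, {"translation": [0, 0, 0], "twist": [0, 0, 0]}, {"translation": [0, 0, 0], "twist": [0, 0, 0]}, {"translation": [0, 0, 0], "twist": [0, 0, 0]}, {"translation": [0, 0, 0], "twist": [0, 0, 0]}]' --gripper 0.2 --squeeze 60

```text
clock: 11.27
eef_pos: [0.6003, 0.2103, 0.1101]
tool_rot: [[-0.225, -0.974, 0.001], [-0.974, 0.225, 0.0], [-0.0, -0.001, -1.0]]
force: [-0.2, -0.7, 2.2]
grip_width: 0.082
```

```bash
cat > place.py <<'E'
from hold import *
psi=-9.8; H=np.array([.5532,-.1405,.034]); G=np.array([.0013,0,.100]) # foot in tool
def Rh():return Ro.from_euler('z',psi,degrees=True).as_matrix()
def pose(theta,foot,G=None):
    """tool pose for lean theta with foot at holder coords (m)"""
    g=globals()['G'] if G is None else G
    A=Rh()@Ro.from_rotvec([0,-theta,0]).as_matrix()   # cassette axes (world)
    R=A@np.array([[0,-1,0],[-1,0,0],[0,0,-1.]])        # tool x=-y, y=-x, z=-z
    p=H+Rh()@np.array(foot)-R@g
    return p,R
def along(theta,d,x0=-.001,z0=.0011):
    return [x0-np.sin(theta)*d,0,z0+np.cos(theta)*d]
def holder_of(p,R):
    f=Rh().T@(p+R@G-H);u=Rh().T@(-R[:,2]);return f,np.arctan2(-u[0],u[2])
E
python3 - <<'E'
from place import *
s=readout.read_state();p,R=s['eef_pos'],s['tool_rot'];print(p)
p1,R1=pose(.27,along(.27,.125));print(p1)
plan(p,R,[(p+[0,0,.15],[0,0,0],5),([p1[0],p1[1],.27],R1,11)])
E
```

```text
[0.60034144 0.2103423  0.11005694]
[ 0.49329703 -0.12883371  0.25194845]
[{"translation": [0, 0, -3.0], "twist": [0, 0, 0]}, {"translation": [0, -0.01, -3.0], "twist": [0, 0, 0]}, {"translation": [0, 0, -3.0], "twist": [0, 0, 0]}, {"translation": [-0.01, 0, -3.0], "twist": [0, 0, 0]}, {"translation": [0, -0.01, -3.0], "twist": [0, 0, 0]}, {"translation": [3.22, 0.26, -0.09], "twist": [0.024, -0.001, -0.005]}, {"translation": [3.23, 0.27, -0.1], "twist": [0.025, 0, -0.005]}, {"translation": [3.22, 0.28, -0.11], "twist": [0.024, -0.001, -0.005]}]
[{"translation": [3.22, 0.3, -0.12], "twist": [0.025, -0.001, -0.005]}, {"translation": [3.21, 0.31, -0.13], "twist": [0.024, 0, -0.005]}, {"translation": [3.22, 0.32, -0.14], "twist": [0.025, -0.001, -0.005]}, {"translation": [3.21, 0.33, -0.15], "twist": [0.024, -0.001, -0.005]}, {"translation": [3.22, 0.35, -0.16], "twist": [0.025, 0, -0.005]}, {"translation": [3.21, 0.36, -0.16], "twist": [0.024, -0.001, -0.005]}, {"translation": [3.2, 0.37, -0.18], "twist": [0.024, 0, -0.005]}, {"translation": [3.21, 0.38, -0.19], "twist": [0.025, -0.001, -0.005]}]
end [ 0.4933 -0.1288  0.27  ] yaw -99.8
```

Emit:
servo_tool --deltas '[{"translation": [0, 0, -3.0], "twist": [0, 0, 0]}, {"translation": [0, 0, -3.0], "twist": [0, 0, 0]}, {"translation": [0, 0, -3.0], "twist": [0, 0, 0]}, {"translation": [0, 0, -3.0], "twist": [0, 0, 0]}, {"translation": [0, 0, -3.0], "twist": [0, 0, 0]}, {"translation": [3.22, 0.26, -0.09], "twist": [0.024, -0.001, -0.005]}, {"translation": [3.23, 0.27, -0.1], "twist": [0.025, 0, -0.005]}, {"translation": [3.22, 0.28, -0.11], "twist": [0.024, -0.001, -0.005]}]'

```text
clock: 11.93
eef_pos: [0.5707, 0.1172, 0.2628]
tool_rot: [[-0.208, -0.975, 0.074], [-0.978, 0.208, -0.014], [-0.002, -0.076, -0.997]]
force: [0.7, 0.1, -1.4]
grip_width: 0.084
```

Emit:
servo_tool --deltas '[{"translation": [3.22, 0.3, -0.12], "twist": [0.025, -0.001, -0.005]}, {"translation": [3.21, 0.31, -0.13], "twist": [0.024, 0, -0.005]}, {"translation": [3.22, 0.32, -0.14], "twist": [0.025, -0.001, -0.005]}, {"translation": [3.21, 0.33, -0.15], "twist": [0.024, -0.001, -0.005]}, {"translation": [3.22, 0.35, -0.16], "twist": [0.025, 0, -0.005]}, {"translation": [3.21, 0.36, -0.16], "twist": [0.024, -0.001, -0.005]}, {"translation": [3.2, 0.37, -0.18], "twist": [0.024, 0, -0.005]}, {"translation": [3.21, 0.38, -0.19], "twist": [0.025, -0.001, -0.005]}]'

```text
clock: 12.6
eef_pos: [0.492, -0.1301, 0.2697]
tool_rot: [[-0.17, -0.95, 0.263], [-0.985, 0.163, -0.046], [0.001, -0.267, -0.964]]
force: [1.8, 0.4, -0.9]
grip_width: 0.08
```

```bash
python3 - <<'E'
from place import *
s,CE,im,d,P=look('e_wrist');print(s['eef_pos'],s['clock'],s['joints'].round(1),s['force'])
print(holder_of(s['eef_pos'],s['tool_rot']))
for n in ('side','top'):
    i,dd=grab_frame(n);cv2.imwrite(f'pics/e_{n}.png',i);np.save(f'e_{n}.npy',dd)
x=cv2.imread('pics/e_side.png')[110:290,200:400];t=cv2.imread('pics/e_top.png')[110:290,230:430]
cv2.imwrite('pics/e_cat.png',cv2.resize(np.hstack([x,t]),(800,360),interpolation=cv2.INTER_CUBIC))
E
```

```text
[ 0.49199949 -0.13005255  0.26966071] 12.6 [ -25.4    3.2  -30.7   41.2    4.1 -105.1] [ 1.79728711  0.37625975 -0.87664316]
(array([-0.03535604, -0.00149997,  0.13930037]), np.float64(0.2705820871690651))
```

View pics/e_wrist.png

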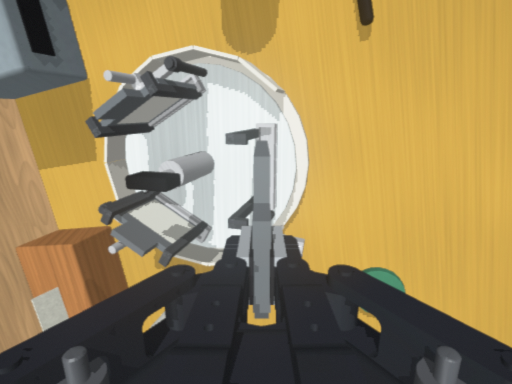

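View pics/e_cat.png

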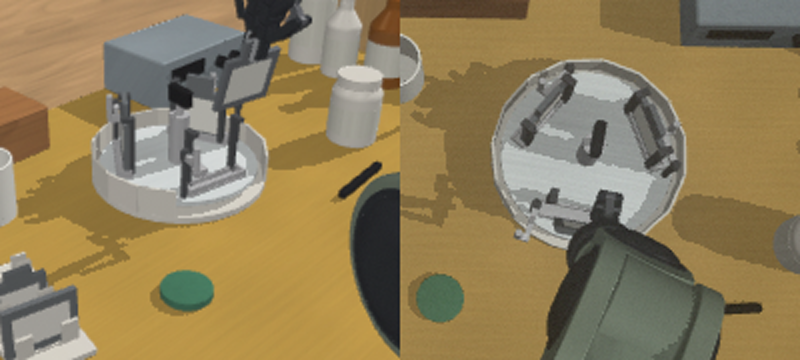

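The cassette is held, leaning outwards. In the wrist view it lies edge-on at column 262, above the channel (columns 257–276), with the two posts at (243,136) and (240,212). I'll check the foot location and re-measure the holder.

```bash
python3 - <<'E'
from place import *
b=np.load('e_wrist.npz');CE=(calibration('wrist'),b['E']);P=cloud(b['d'],'wrist',CE)
M=calibration('wrist')['mount'];T=CE[1]@np.linalg.inv(M)
for g in ([.0463,.004,.1],[.0463,-.004,.1],[.0463,0,.1],[-.0437,0,.02]):print(g,proj(T[:3,:3]@np.array(g)+T[:3,3],'wrist',CE).round(1))
# tool-frame points on cassette edge
t=(P-T[:3,3])@T[:3,:3]
m=(abs(t[...,1])<.008)&(t[...,0]>.03)&(t[...,0]<.055)&(t[...,2]>.0)&(t[...,2]<.12);q=t[m]*1000
print(len(q),np.percentile(q,[2,50,98],axis=0).round(1).tolist())
L=P.copy();R=Rh();L=(P-H)@R
for sg in (1,-1):
    m=(abs(L[...,2]-.093)<.003)&(abs(L[...,1]-sg*.042)<.012)&(abs(L[...,0]-.002)<.02)
    q=L[m]*1000;print('post',len(q),np.percentile(q,[3,50,97],axis=0).round(1).tolist())
m=(abs(L[...,2]-.008)<.003)&(abs(L[...,1])<.055)&(abs(L[...,0])<.03);q=L[m]*1000;print('lips',np.histogram(q[:,0],np.arange(-20,20,2)),np.percentile(q[:,1],[1,99]))
v,a,h=guard(P,np.array([.6368,-.1555]));print(v)
E
python3 -c "
import cv2;i=cv2.imread('pics/e_wrist.png')[90:330,190:330];cv2.imwrite('pics/e_zoom.png',cv2.resize(i,None,fx=2.5,fy=2.5))"
```

```text
[0.0463, 0.004, 0.1] [[267.4 139.3]]
[0.0463, -0.004, 0.1] [[256.5 139.3]]
[0.0463, 0, 0.1] [[262.  139.3]]
[-0.0437, 0, 0.02] [[262.2 317.6]]
756 [[30.5, -4.0, 19.2], [41.4, -0.1, 20.7], [45.9, 3.6, 92.0]]
post 182 [[-6.6, 36.6, 90.7], [3.8, 40.6, 92.6], [12.3, 46.2, 93.9]]
post 238 [[-7.0, -47.1, 91.3], [2.5, -42.0, 92.5], [12.1, -37.3, 94.0]]
lips (array([  0,   0,  34, 145, 138,   4,   6,   5,   5,   5,   6,   7,  28,
        11,  10,   2,   1,   0,   0]), array([-20, -18, -16, -14, -12, -10,  -8,  -6,  -4,  -2,   0,   2,   4,
         6,   8,  10,  12,  14,  16,  18])) [-53.14191303  50.82632599]
[ 0.63602639 -0.15562206  0.13424429]
```

View pics/e_zoom.png

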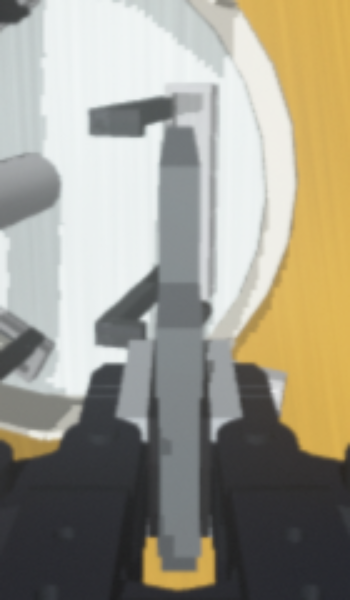

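```bash
python3 - <<'E'
from place import *
s=readout.read_state();p,R=s['eef_pos'],s['tool_rot'];print(p,holder_of(p,R),s['clock'])
p1,R1=pose(.27,along(.27,.09));p2,R2=pose(.27,along(.27,.02))
plan(p,R,[(p1,R1,4),(p2,R2,4)])
E
```

```text
[ 0.49179661 -0.1308362   0.26959746] (array([-0.03555815, -0.00240754,  0.13920111]), np.float64(0.269247148461439)) 12.75
[{"translation": [-0.06, 0.09, 1.31], "twist": [0, 0, -0.001]}, {"translation": [-0.06, 0.09, 1.31], "twist": [0, -0.001, -0.001]}, {"translation": [-0.05, 0.09, 1.3], "twist": [0.001, 0, -0.001]}, {"translation": [-0.06, 0.09, 1.31], "twist": [0, -0.001, -0.002]}, {"translation": [0, 0, 1.75], "twist": [0, 0, 0]}, {"translation": [0, 0, 1.75], "twist": [0, 0, 0]}, {"translation": [0, 0, 1.75], "twist": [0, 0, 0]}, {"translation": [0, 0, 1.75], "twist": [0, 0, 0]}]
end [ 0.5209 -0.1336  0.1508] yaw -99.8
```

Emit:
servo_tool --deltas '[{"translation": [-0.06, 0.09, 1.31], "twist": [0, 0, -0.001]}, {"translation": [-0.06, 0.09, 1.31], "twist": [0, 0, -0.001]}, {"translation": [-0.05, 0.09, 1.3], "twist": [0, 0, -0.001]}, {"translation": [-0.06, 0.09, 1.31], "twist": [0, 0, -0.002]}, {"translation": [0, 0, 1.75], "twist": [0, 0, 0]}, {"translation": [0, 0, 1.75], "twist": [0, 0, 0]}, {"translation": [0, 0, 1.75], "twist": [0, 0, 0]}, {"translation": [0, 0, 1.75], "twist": [0, 0, 0]}]'

```text
clock: 13.42
eef_pos: [0.5225, -0.1303, 0.1498]
tool_rot: [[-0.164, -0.951, 0.262], [-0.986, 0.158, -0.045], [0.001, -0.266, -0.964]]
force: [-0.4, -0.2, -0.9]
grip_width: 0.084
```

```bash
python3 - <<'E'
from place import *
import time
s,CE,im,d,P=look('f_wrist');print(s['clock'],s['force'].round(1),holder_of(s['eef_pos'],s['tool_rot']))
i,dd=grab_frame('side');x=i[110:230,240:400]
w=cv2.resize(im[60:340,150:390],(560,560*280//240));x=cv2.resize(x,(800,600),interpolation=cv2.INTER_CUBIC)
cv2.imwrite('pics/f_side.png',x);cv2.imwrite('pics/f_zoom.png',w[:600])
s=readout.read_state();p,R=s['eef_pos'],s['tool_rot'];print(holder_of(p,R),s['force'].round(1))
L=(P-H)@Rh()
for sg in (1,-1):
    m=(abs(L[...,2]-.093)<.003)&(abs(L[...,1]-sg*.042)<.012)&(abs(L[...,0]-.002)<.02)
    q=L[m]*1000;print('post',len(q),np.percentile(q,[3,50,97],axis=0).round(1).tolist())
p2,R2=pose(.27,along(.27,.003));p3,_=pose(.27,along(.27,-.001))
plan(p,R,[(p2,R2,4),(p3,R2,2)])
E
```

```text
13.4167 [-0.4 -0.2 -0.9] (array([-0.0053822 ,  0.00353162,  0.01935504]), np.float64(0.26880430948639544))
(array([-0.00760742,  0.00387292,  0.01731556]), np.float64(0.2639704591205394)) [ 0.6  1.  -1.3]Traceback (most recent call last):
  File "<stdin>", line 11, in <module>
    return _quantile_unchecked(
        a, q, axis, out, overwrite_input, method, keepdims, weights)
    return _ureduce(a,
                    func=_quantile_ureduce_func,
    ...<5 lines>...
                    overwrite_input=overwrite_input,
                    method=method)
    r = func(a, **kwargs)
    result = _quantile(arr,
                       quantiles=q,
    ...<2 lines>...
                       out=out,
                       weights=wgt)
    slices_having_nans = np.isnan(arr[-1, ...])
                                  ~~~^^^^^^^^^
IndexError: index -1 is out of bounds for axis 0 with size 0
```

View pics/f_zoom.png

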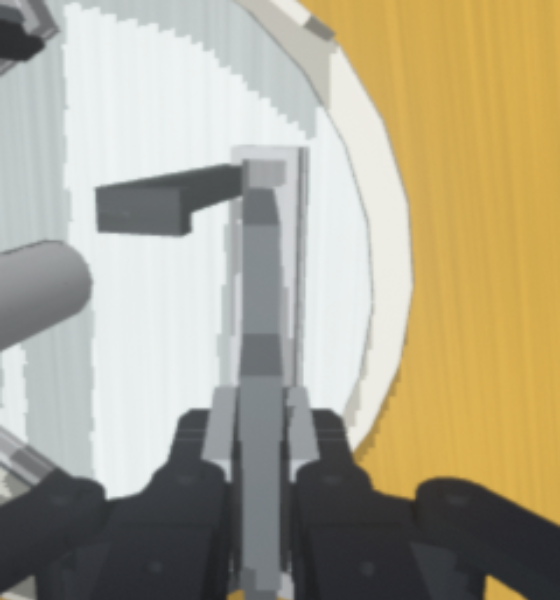

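View pics/f_side.png

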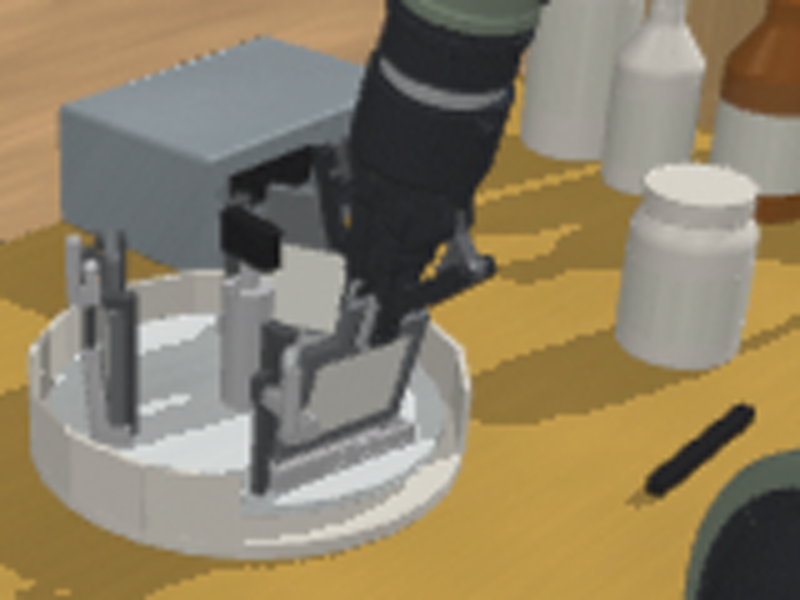

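Emit:
servo_tool --deltas '[{"translation": [0, 0, 0], "twist": [0, 0, 0]}, {"translation": [0, 0, 0], "twist": [0, 0, 0]}, {"translation": [0, 0, 0], "twist": [0, 0, 0]}, {"translation": [0, 0, 0], "twist": [0, 0, 0]}, {"translation": [0, 0, 0], "twist": [0, 0, 0]}, {"translation": [0, 0, 0], "twist": [0, 0, 0]}, {"translation": [0, 0, 0], "twist": [0, 0, 0]}, {"translation": [0, 0, 0], "twist": [0, 0, 0]}]'

```text
clock: 14.18
eef_pos: [0.5219, -0.1318, 0.1507]
tool_rot: [[-0.166, -0.951, 0.262], [-0.986, 0.159, -0.046], [0.002, -0.266, -0.964]]
force: [-0.0, -0.4, -1.0]
grip_width: 0.078
```

```bash
python3 - <<'E'
from place import *
s,CE,im,d,P=look('f2_wrist');print(s['clock'],s['force'].round(1),s['eef_pos'],holder_of(s['eef_pos'],s['tool_rot']))
p,R=s['eef_pos'],s['tool_rot']
L=(P-H)@Rh()
m=(abs(L[...,2]-.093)<.004)&(abs(L[...,1]+.042)<.015)&(abs(L[...,0]-.002)<.02)
q=L[m]*1000;print('post',len(q),np.percentile(q,[3,50,97],axis=0).round(1).tolist())
m=(abs(L[...,2]-.008)<.004)&(abs(L[...,1])<.055)&(abs(L[...,0])<.03);q=L[m]*1000;print('lips',np.histogram(q[:,0],np.arange(-20,20,2))[0],np.percentile(q[:,1],[1,99]))
p1,R1=pose(.27,along(.27,.018))
plan(p,R,[(p1,R1,4)])
E
```

```text
14.1833 [-0.  -0.4 -1. ] [ 0.52191491 -0.13178741  0.15071173] (array([-0.00569725,  0.00190244,  0.02031917]), np.float64(0.26933016409038))
post 774 [[-7.1, -47.0, 90.1], [2.0, -42.2, 92.6], [12.2, -37.3, 93.9]]
lips [  0   0  44 297 232  31  14  16  15  12  10  15 138 203 126   3   1   0
   0] [-52.85978996  28.38958863]
[{"translation": [0.05, 0.02, 0.04], "twist": [0, 0, 0.001]}, {"translation": [0.05, 0.01, 0.05], "twist": [0, 0, 0.001]}, {"translation": [0.05, 0.02, 0.04], "twist": [0.001, 0, 0.002]}, {"translation": [0.05, 0.02, 0.05], "twist": [0, -0.001, 0.001]}, {"translation": [0, 0, 0], "twist": [0, 0, 0]}, {"translation": [0, 0, 0], "twist": [0, 0, 0]}, {"translation": [0, 0, 0], "twist": [0, 0, 0]}, {"translation": [0, 0, 0], "twist": [0, 0, 0]}]
end [ 0.5214 -0.1337  0.1488] yaw -99.8
```

The arm has settled at the commanded pose, and the posts and lips match the holder estimate to about 0.5 mm. I'll lower the foot to the floor.

```bash
python3 - <<'E'
from place import *
s=readout.read_state();p,R=s['eef_pos'],s['tool_rot'];print(p)
p0,R0=pose(.27,along(.27,.014));p1,R1=pose(.27,along(.27,.003));p2,R2=pose(.27,along(.27,-.0005))
plan(p,R,[(p0,R0,2),(p1,R1,3),(p2,R2,2)])
E
```

```text
[ 0.52190712 -0.13177971  0.15063395]
[{"translation": [0.1, 0.03, 0.29], "twist": [0, 0, 0.002]}, {"translation": [0.1, 0.03, 0.28], "twist": [0.001, -0.001, 0.003]}, {"translation": [0, 0, 0.37], "twist": [0, 0, 0]}, {"translation": [0, 0, 0.36], "twist": [0, 0, 0]}, {"translation": [0, 0, 0.37], "twist": [0, 0, 0]}, {"translation": [0, 0, 0.18], "twist": [0, 0, 0]}, {"translation": [0, 0, 0.17], "twist": [0, 0, 0]}, {"translation": [0, 0, 0], "twist": [0, 0, 0]}]
end [ 0.5263 -0.1346  0.131 ] yaw -99.8
```

Emit:
servo_tool --deltas '[{"translation": [0.1, 0.03, 0.29], "twist": [0, 0, 0.002]}, {"translation": [0.1, 0.03, 0.28], "twist": [0, 0, 0.003]}, {"translation": [0, 0, 0.37], "twist": [0, 0, 0]}, {"translation": [0, 0, 0.36], "twist": [0, 0, 0]}, {"translation": [0, 0, 0.37], "twist": [0, 0, 0]}, {"translation": [0, 0, 0.18], "twist": [0, 0, 0]}, {"translation": [0, 0, 0.17], "twist": [0, 0, 0]}, {"translation": [0, 0, 0], "twist": [0, 0, 0]}]'

```text
clock: 14.9
eef_pos: [0.5261, -0.1344, 0.1314]
tool_rot: [[-0.171, -0.95, 0.262], [-0.985, 0.164, -0.046], [0.001, -0.266, -0.964]]
force: [-4.8, 0.5, 7.9]
grip_width: 0.087
```

Emit:
servo_tool --deltas '[{"translation": [0, 0, 0], "twist": [0, 0, 0]}, {"translation": [0, 0, 0], "twist": [0, 0, 0]}, {"translation": [0, 0, 0], "twist": [0, 0, 0]}, {"translation": [0, 0, 0], "twist": [0, 0, 0]}, {"translation": [0, 0, 0], "twist": [0, 0, 0]}, {"translation": [0, 0, 0], "twist": [0, 0, 0]}, {"translation": [0, 0, 0], "twist": [0, 0, 0]}, {"translation": [0, 0, 0], "twist": [0, 0, 0]}]'

```text
clock: 15.57
eef_pos: [0.526, -0.1344, 0.1314]
tool_rot: [[-0.171, -0.95, 0.262], [-0.985, 0.164, -0.046], [0.001, -0.266, -0.964]]
force: [-4.5, 0.7, 7.8]
grip_width: 0.084
```

```bash
python3 - <<'E'
from place import *
s,CE,im,d,P=look('g_wrist');print(s['clock'],s['force'].round(1),s['torque'].round(2),s['eef_pos'],holder_of(s['eef_pos'],s['tool_rot']))
cv2.imwrite('pics/g_zoom.png',cv2.resize(im[60:340,150:390],(560,600)))
i,dd=grab_frame('side');cv2.imwrite('pics/g_side.png',cv2.resize(i[110:230,240:400],(800,600),interpolation=cv2.INTER_CUBIC))
E
```

```text
15.5667 [-4.5  0.7  7.8] [0.26 1.02 0.03] [ 0.52604837 -0.13440543  0.13141169] (array([-1.22173280e-03,  1.73062613e-05,  1.00732744e-03]), np.float64(0.26894494634302746))
```

View pics/g_side.png

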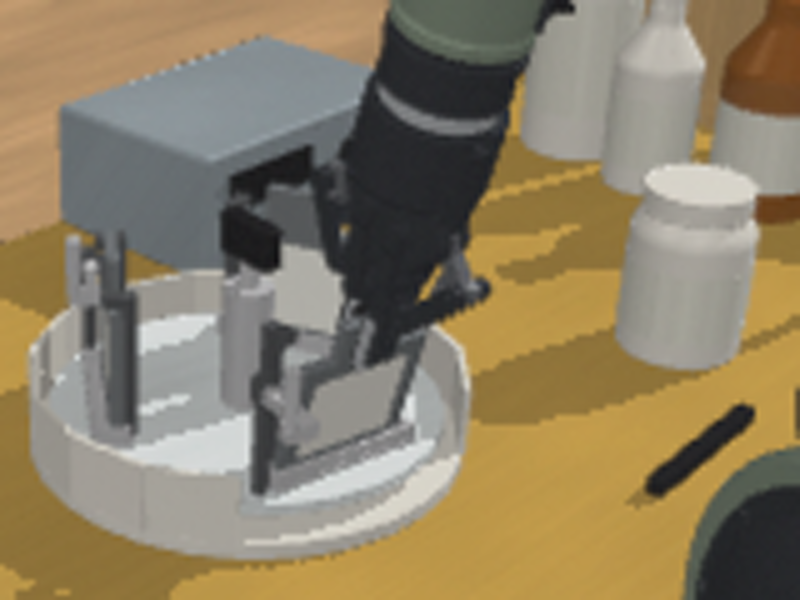

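View pics/g_zoom.png

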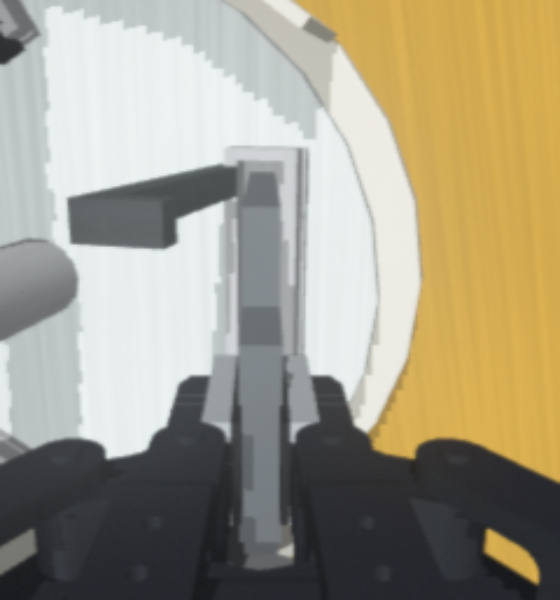

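Foot contact came at the expected depth with about 8 N, and both views show the foot inside the channel. Next I'll swing it upright.

```bash
python3 - <<'E'
from place import *
p0,R0=pose(.27,along(.27,-.0005))
w=[]
for k in range(1,17):
    th=.27*(1-k/16);x=-.0010+.0019*k/16
    p,R=pose(th,[x,0,.004*np.sin(th)]);w.append((p,R,1))
plan(p0,R0,w)
E
```

```text
[{"translation": [0, -0.18, -0.04], "twist": [-0.017, 0, 0]}, {"translation": [0, -0.18, 0.01], "twist": [-0.017, 0, 0]}, {"translation": [0, -0.18, 0.02], "twist": [-0.017, 0, 0]}, {"translation": [0, -0.17, 0.01], "twist": [-0.016, 0, 0]}, {"translation": [0, -0.18, 0.01], "twist": [-0.017, 0, 0]}, {"translation": [0, -0.18, 0.01], "twist": [-0.017, 0, 0]}, {"translation": [0, -0.18, 0.01], "twist": [-0.017, 0, 0]}, {"translation": [0, -0.18, 0.01], "twist": [-0.017, 0, 0]}]
[{"translation": [0, -0.18, 0.01], "twist": [-0.017, 0, 0]}, {"translation": [0, -0.18, 0.01], "twist": [-0.017, 0, 0]}, {"translation": [0, -0.18, 0], "twist": [-0.017, 0, 0]}, {"translation": [0, -0.18, 0.01], "twist": [-0.016, 0, 0]}, {"translation": [0, -0.18, 0.01], "twist": [-0.017, 0, 0]}, {"translation": [0, -0.18, 0.01], "twist": [-0.017, 0, 0]}, {"translation": [0, -0.18, 0.01], "twist": [-0.017, 0, 0]}, {"translation": [0, -0.18, 0.01], "twist": [-0.017, 0, 0]}]
end [ 0.5543 -0.1394  0.134 ] yaw -99.8
```

Emit:
servo_tool --deltas '[{"translation": [0, -0.18, -0.04], "twist": [-0.017, 0, 0]}, {"translation": [0, -0.18, 0.01], "twist": [-0.017, 0, 0]}, {"translation": [0, -0.18, 0.02], "twist": [-0.017, 0, 0]}, {"translation": [0, -0.17, 0.01], "twist": [-0.016, 0, 0]}, {"translation": [0, -0.18, 0.01], "twist": [-0.017, 0, 0]}, {"translation": [0, -0.18, 0.01], "twist": [-0.017, 0, 0]}, {"translation": [0, -0.18, 0.01], "twist": [-0.017, 0, 0]}, {"translation": [0, -0.18, 0.01], "twist": [-0.017, 0, 0]}]'

```text
clock: 16.33
eef_pos: [0.5403, -0.1369, 0.1336]
tool_rot: [[-0.17, -0.977, 0.131], [-0.985, 0.169, -0.023], [0.001, -0.133, -0.991]]
force: [-1.0, 0.3, 1.5]
grip_width: 0.083
```

Emit:
servo_tool --deltas '[{"translation": [0, -0.18, 0.01], "twist": [-0.017, 0, 0]}, {"translation": [0, -0.18, 0.01], "twist": [-0.017, 0, 0]}, {"translation": [0, -0.18, 0], "twist": [-0.017, 0, 0]}, {"translation": [0, -0.18, 0.01], "twist": [-0.016, 0, 0]}, {"translation": [0, -0.18, 0.01], "twist": [-0.017, 0, 0]}, {"translation": [0, -0.18, 0.01], "twist": [-0.017, 0, 0]}, {"translation": [0, -0.18, 0.01], "twist": [-0.017, 0, 0]}, {"translation": [0, -0.18, 0.01], "twist": [-0.017, 0, 0]}]'

```text
clock: 17.0
eef_pos: [0.554, -0.1393, 0.134]
tool_rot: [[-0.17, -0.985, -0.003], [-0.985, 0.17, -0.0], [0.001, 0.003, -1.0]]
force: [-2.4, -0.2, 3.6]
grip_width: 0.077
```

Emit:
servo_tool --deltas '[{"translation": [0, 0, 0], "twist": [0, 0, 0]}, {"translation": [0, 0, 0], "twist": [0, 0, 0]}, {"translation": [0, 0, 0], "twist": [0, 0, 0]}, {"translation": [0, 0, 0], "twist": [0, 0, 0]}, {"translation": [0, 0, 0], "twist": [0, 0, 0]}, {"translation": [0, 0, 0], "twist": [0, 0, 0]}, {"translation": [0, 0, 0], "twist": [0, 0, 0]}, {"translation": [0, 0, 0], "twist": [0, 0, 0]}]'

```text
clock: 17.67
eef_pos: [0.5541, -0.1394, 0.134]
tool_rot: [[-0.171, -0.985, -0.001], [-0.985, 0.171, -0.0], [0.001, 0.001, -1.0]]
force: [-3.3, 1.0, 5.5]
grip_width: 0.084
```

```bash
python3 - <<'E'
from place import *
s,CE,im,d,P=look('i_wrist');print(s['clock'],s['force'].round(1),s['torque'].round(2),s['eef_pos'],holder_of(s['eef_pos'],s['tool_rot']))
cv2.imwrite('pics/i_zoom.png',cv2.resize(im[60:340,150:390],(560,600)))
i,dd=grab_frame('side');cv2.imwrite('pics/i_side.png',cv2.resize(i[110:230,240:400],(800,600),interpolation=cv2.INTER_CUBIC))
E
```

```text
17.6667 [-3.3  1.   5.5] [0.2  0.83 0.01] [ 0.55411859 -0.13935273  0.13401708] (array([ 6.02598210e-04, -6.38407619e-05,  1.78102162e-05]), np.float64(-0.0010677497459336226))
```

View pics/i_side.png

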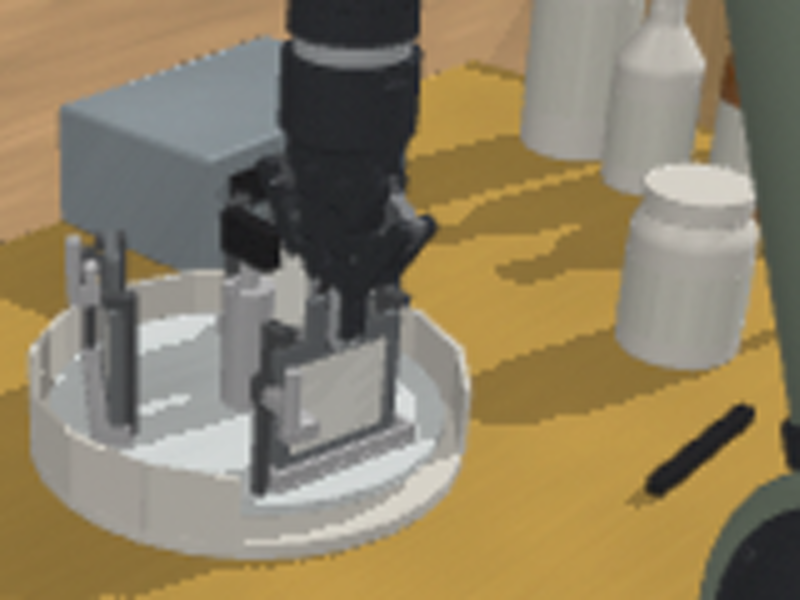

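View pics/i_zoom.png

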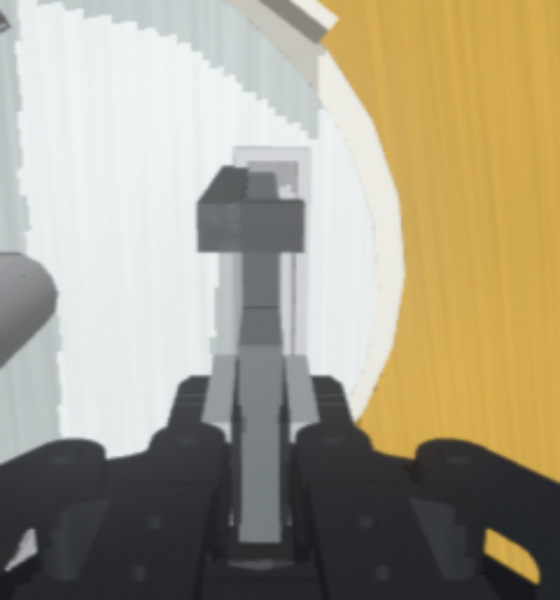

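It's upright, with the hook at (250,230) over the shoulder. I'll release and rise.

Emit:
servo_tool --deltas '[{"translation": [0, 0, 0], "twist": [0, 0, 0]}, {"translation": [0, 0, 0], "twist": [0, 0, 0]}, {"translation": [0, 0, 0], "twist": [0, 0, 0]}, {"translation": [0, 0, 0], "twist": [0, 0, 0]}, {"translation": [0, 0, -1.5], "twist": [0, 0, 0]}, {"translation": [0, 0, -3], "twist": [0, 0, 0]}, {"translation": [0, 0, -3.5], "twist": [0, 0, 0]}, {"translation": [0, 0, -3.5], "twist": [0, 0, 0]}]' --gripper 2.6

```text
clock: 18.43
eef_pos: [0.5539, -0.1391, 0.2495]
tool_rot: [[-0.17, -0.985, -0.002], [-0.985, 0.17, 0.0], [0.0, 0.003, -1.0]]
force: [1.2, -0.5, 0.7]
grip_width: 0.306
```

Emit:
servo_tool --deltas '[{"translation": [0, 0, -1], "twist": [0, 0, 0]}, {"translation": [0, 0, 0], "twist": [0, 0, 0]}, {"translation": [0, 0, 0], "twist": [0, 0, 0]}, {"translation": [0, 0, 0], "twist": [0, 0, 0]}, {"translation": [0, 0, 0], "twist": [0, 0, 0]}, {"translation": [0, 0, 0], "twist": [0, 0, 0]}, {"translation": [0, 0, 0], "twist": [0, 0, 0]}, {"translation": [0, 0, 0], "twist": [0, 0, 0]}]' --gripper 0

```text
clock: 19.1
eef_pos: [0.5541, -0.1392, 0.258]
tool_rot: [[-0.171, -0.985, -0.002], [-0.985, 0.171, 0.0], [0.0, 0.002, -1.0]]
force: [0.6, -0.4, -0.4]
grip_width: 0.002
```

```bash
python3 - <<'E'
from place import *
s,CE,im,d,P=look('j_wrist');print(s['clock'],s['force'].round(1),s['eef_pos'],s['grip_width'],s['joints'].round(1))
i,dd=grab_frame('side');cv2.imwrite('pics/j_side.png',cv2.resize(i[110:230,240:400],(800,600),interpolation=cv2.INTER_CUBIC))
L=(P-H)@Rh()
m=(L[...,2]>.1)&(L[...,2]<.112)&(abs(L[...,1])<.04)&(abs(L[...,0])<.03);q=L[m]*1000;print('tab',len(q),q.mean(0).round(1),cv2.minAreaRect(q[:,:2].astype(np.float32)),q[:,2].max())
for sg in (1,-1):
    m=(abs(L[...,2]-.093)<.004)&(abs(L[...,1]-sg*.042)<.015)&(abs(L[...,0]-.002)<.02)
    q=L[m]*1000;print('post',len(q),np.percentile(q,[3,50,97],axis=0).round(1).tolist() if len(q) else 0)
m=(L[...,2]>.09)&(L[...,2]<.11)&(L[...,1]>.055)&(L[...,1]<.13)&(L[...,0]<-.03)&(L[...,0]>-.12);q=L[m]*1000;print('pin?',len(q),q.mean(0) if len(q) else 0)
for n in ('wrist','side'):
  for t,z in (('latch_pin',.126),('latch_pivot',.099)):
    c=CE if n=='wrist' else None
    for k in landmark_of(t,n)[:1]:print(n,t,k['conf'],k['uv'],((atz(k['uv'],z,n,c)-H)@Rh()*1000).round(1))
E
```

```text
19.1 [ 0.6 -0.4 -0.4] [ 0.55413381 -0.13918742  0.25802102] 0.0019704351346882493 [ -21.5   21.    -7.4   61.7   -0.  -101.7]
tab 515 [  0.8  -0.4 104.7] ((0.8838844299316406, 0.3179740905761719), (7.733522415161133, 44.11207580566406), 0.1926066279411316) 106.70060659744411
post 3 [[13.1, 37.1, 92.7], [13.1, 38.0, 92.7], [13.1, 39.0, 92.8]]
post 299 [[-6.3, -47.1, 90.0], [2.9, -42.3, 92.7], [12.1, -37.2, 93.9]]
pin? 49 [-52.654306    76.27559325  94.83319007]
wrist latch_pin 0.66 [320.1, 274.8] [-55.4  86.6  92. ]
side latch_pin 0.42 [293.8, 186.9] [-47.6  90.2  92. ]
side latch_pivot 0.67 [291.2, 190.9] [-23.6  79.2  65. ]
```

View pics/j_wrist.png

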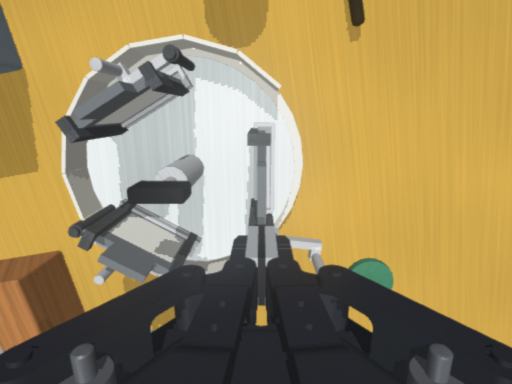

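View pics/j_side.png

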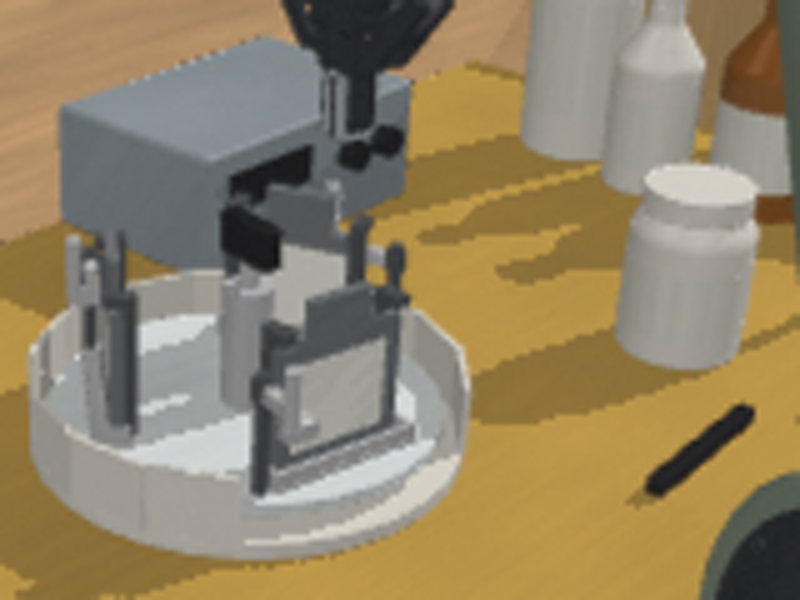

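The cassette stands upright: the tab centre is at x = +0.9 mm, its top is 105 mm above the floor, and the hook at (259,138) is over the shoulder. The latch is still open at (320,250). I'll plan the latch push with closed fingers.

```bash
cat > latch.py <<'E'
from place import *
PIV=np.array([-.009,.062])
def pin(phi):
    a=-phi;return PIV+np.array([[np.cos(a),-np.sin(a)],[np.sin(a),np.cos(a)]])@np.array([-.012,-.048])
def tpose(phi,off=.016,z=.136):
    q=pin(phi);r=(q-PIV)/np.linalg.norm(q-PIV);n=np.array([-r[1],r[0]]);c=q-n*off
    w=H+Rh()@np.array([*c,0]);w[2]=z;nw=Rh()@np.array([*n,0])
    return w,np.degrees(np.arctan2(-nw[1],-nw[0]))
E
python3 - <<'E'
from latch import *
s=readout.read_state();p,R=s['eef_pos'],s['tool_rot']
w,yaw=tpose(np.radians(98),.032);print(w,yaw,pin(np.radians(98)))
d=(yaw+99.8)%360-360;print(d)
p=plan(p,R,[([*w[:2],.23],[0,0,np.radians(d)],27),([*w[:2],.18],[0,0,0],3),([*w[:2],.18],[0,0,0],2)])
E
```

```text
[ 0.52973024 -0.024588    0.136     ] 58.16375653207351 [-0.05486279  0.08056353]
-202.03624346792648
LIMIT [-0.4   0.16  0.11] [0.    0.    0.131]
LIMIT [-0.38  0.22  0.1 ] [0.   0.   0.13]
LIMIT [-0.35  0.26  0.11] [0.    0.    0.131]
LIMIT [-0.31  0.3   0.11] [0.   0.   0.13]
LIMIT [-0.27  0.34  0.1 ] [0.    0.    0.131]
LIMIT [-0.22  0.38  0.11] [-0.001 -0.001  0.131]
LIMIT [-0.17  0.4   0.11] [0.   0.   0.13]
LIMIT [-0.12  0.42  0.11] [0.    0.    0.131]
LIMIT [-0.06  0.43  0.1 ] [0.   0.   0.13]
LIMIT [-0.01  0.43  0.11] [0.    0.    0.131]
LIMIT [0.06 0.43 0.11] [0.    0.    0.131]
LIMIT [0.1  0.42 0.11] [ 0.    -0.001  0.13 ]
LIMIT [0.17 0.41 0.1 ] [0.    0.    0.131]
LIMIT [0.21 0.38 0.11] [0.   0.   0.13]
LIMIT [0.26 0.34 0.11] [0.    0.    0.131]
LIMIT [0.3  0.32 0.11] [0.    0.    0.131]
LIMIT [0.34 0.27 0.1 ] [0.   0.   0.13]
LIMIT [0.37 0.22 0.11] [0.    0.    0.131]
LIMIT [0.4  0.17 0.11] [0.   0.   0.13]
LIMIT [0.42 0.12 0.1 ] [0.    0.    0.131]
LIMIT [0.43 0.06 0.11] [ 0.    -0.001  0.131]
LIMIT [0.44 0.01 0.11] [0.   0.   0.13]
LIMIT [ 0.43 -0.05  0.11] [0.    0.  
[... 1449 characters left out ...]
 0.11], "twist": [0, -0.001, 0.131]}, {"translation": [0.44, 0.01, 0.11], "twist": [0, 0, 0.13]}, {"translation": [0.43, -0.05, 0.11], "twist": [0, 0, 0.131]}, {"translation": [0.42, -0.11, 0.1], "twist": [0, 0, 0.13]}]
[{"translation": [0.4, -0.16, 0.11], "twist": [0, 0, 0.131]}, {"translation": [0.38, -0.21, 0.11], "twist": [0, 0, 0.131]}, {"translation": [0.35, -0.26, 0.1], "twist": [-0.001, 0, 0.13]}, {"translation": [0, 0, 1.67], "twist": [0, 0, 0]}, {"translation": [0, 0, 1.67], "twist": [0, 0, 0]}, {"translation": [0, -0.01, 1.66], "twist": [0, 0, 0]}, {"translation": [0, 0, 0], "twist": [0, 0, 0]}, {"translation": [0, 0, 0], "twist": [0, 0, 0]}]
end [ 0.5297 -0.0246  0.18  ] yaw 58.2
```

```bash
python3 - <<'E'
from latch import *
s=readout.read_state();p,R=s['eef_pos'],s['tool_rot']
w,yaw=tpose(np.radians(98),.032)
plan(p,R,[([*w[:2],.23],[0,0,-26*.121],26),([*w[:2],.18],[0,0,0],3),([*w[:2],.18],[0,0,0],3)])
E
```

```text
[{"translation": [-0.42, 0.17, 0.11], "twist": [0, 0, 0.121]}, {"translation": [-0.39, 0.22, 0.11], "twist": [0, 0, 0.121]}, {"translation": [-0.37, 0.26, 0.11], "twist": [0, 0, 0.121]}, {"translation": [-0.33, 0.31, 0.11], "twist": [0, 0, 0.121]}, {"translation": [-0.29, 0.34, 0.11], "twist": [0, 0, 0.121]}, {"translation": [-0.25, 0.38, 0.12], "twist": [0, -0.001, 0.121]}, {"translation": [-0.2, 0.4, 0.11], "twist": [0, 0, 0.121]}, {"translation": [-0.15, 0.43, 0.11], "twist": [0, 0, 0.121]}]
[{"translation": [-0.1, 0.44, 0.11], "twist": [0, 0, 0.121]}, {"translation": [-0.04, 0.45, 0.11], "twist": [0, 0, 0.121]}, {"translation": [0.01, 0.45, 0.11], "twist": [-0.001, 0, 0.121]}, {"translation": [0.06, 0.45, 0.11], "twist": [0, 0, 0.121]}, {"translation": [0.12, 0.44, 0.12], "twist": [0, 0, 0.121]}, {"translation": [0.17, 0.41, 0.11], "twist": [0, 0, 0.121]}, {"translation": [0.22, 0.4, 0.11], "twist": [0, 0, 0.121]}, {"translation": [0.26, 0.36, 0.11], "twist": [0, -0.001, 0.121]}]
[{"translation": [0.31, 0.33, 0.11], "twist": [0, 0, 0.121]}, {"translation": [0.35, 0.3, 0.11], "twi
[... 155 characters left out ...]
": [0.42, 0.15, 0.11], "twist": [0, 0, 0.121]}, {"translation": [0.45, 0.1, 0.11], "twist": [0, 0, 0.121]}, {"translation": [0.44, 0.04, 0.11], "twist": [0, 0, 0.121]}, {"translation": [0.46, -0.01, 0.11], "twist": [0, 0, 0.121]}]
[{"translation": [0.44, -0.06, 0.11], "twist": [0, -0.001, 0.121]}, {"translation": [0.44, -0.12, 0.11], "twist": [0, 0, 0.121]}, {"translation": [0, 0, 1.67], "twist": [0, 0, 0]}, {"translation": [0, 0, 1.67], "twist": [0, 0, 0]}, {"translation": [0, -0.01, 1.66], "twist": [0, 0, 0]}, {"translation": [0, 0, 0], "twist": [0, 0, 0]}, {"translation": [0, 0, 0], "twist": [0, 0, 0]}, {"translation": [0, 0, 0], "twist": [0, 0, 0]}]
end [ 0.5297 -0.0246  0.18  ] yaw 79.9
```

Emit:
servo_tool --deltas '[{"translation": [-0.42, 0.17, 0.11], "twist": [0, 0, 0.121]}, {"translation": [-0.39, 0.22, 0.11], "twist": [0, 0, 0.121]}, {"translation": [-0.37, 0.26, 0.11], "twist": [0, 0, 0.121]}, {"translation": [-0.33, 0.31, 0.11], "twist": [0, 0, 0.121]}, {"translation": [-0.29, 0.34, 0.11], "twist": [0, 0, 0.121]}, {"translation": [-0.25, 0.38, 0.12], "twist": [0, 0, 0.121]}, {"translation": [-0.2, 0.4, 0.11], "twist": [0, 0, 0.121]}, {"translation": [-0.15, 0.43, 0.11], "twist": [0, 0, 0.121]}]'

```text
clock: 20.07
eef_pos: [0.5468, -0.1038, 0.25]
tool_rot: [[-0.911, -0.413, -0.001], [-0.413, 0.911, -0.0], [0.001, 0.0, -1.0]]
force: [0.2, -0.3, 0.1]
grip_width: -0.0
```

Emit:
servo_tool --deltas '[{"translation": [-0.1, 0.44, 0.11], "twist": [0, 0, 0.121]}, {"translation": [-0.04, 0.45, 0.11], "twist": [0, 0, 0.121]}, {"translation": [0.01, 0.45, 0.11], "twist": [0, 0, 0.121]}, {"translation": [0.06, 0.45, 0.11], "twist": [0, 0, 0.121]}, {"translation": [0.12, 0.44, 0.12], "twist": [0, 0, 0.121]}, {"translation": [0.17, 0.41, 0.11], "twist": [0, 0, 0.121]}, {"translation": [0.22, 0.4, 0.11], "twist": [0, 0, 0.121]}, {"translation": [0.26, 0.36, 0.11], "twist": [0, 0, 0.121]}]'

```text
clock: 20.73
eef_pos: [0.5392, -0.0685, 0.2411]
tool_rot: [[-0.856, 0.516, -0.001], [0.516, 0.856, -0.0], [0.001, -0.001, -1.0]]
force: [0.0, 0.3, -0.7]
grip_width: 0.0
```

Emit:
servo_tool --deltas '[{"translation": [0.31, 0.33, 0.11], "twist": [0, 0, 0.121]}, {"translation": [0.35, 0.3, 0.11], "twist": [0, 0, 0.121]}, {"translation": [0.37, 0.24, 0.11], "twist": [0, 0, 0.121]}, {"translation": [0.41, 0.2, 0.12], "twist": [0, 0, 0.121]}, {"translation": [0.42, 0.15, 0.11], "twist": [0, 0, 0.121]}, {"translation": [0.45, 0.1, 0.11], "twist": [0, 0, 0.121]}, {"translation": [0.44, 0.04, 0.11], "twist": [0, 0, 0.121]}, {"translation": [0.46, -0.01, 0.11], "twist": [0, 0, 0.121]}]'

```text
clock: 21.4
eef_pos: [0.5316, -0.0332, 0.2322]
tool_rot: [[-0.06, 0.998, -0.001], [0.998, 0.06, -0.0], [-0.0, -0.001, -1.0]]
force: [-0.1, -0.1, -1.1]
grip_width: -0.003
```

Emit:
servo_tool --deltas '[{"translation": [0.44, -0.06, 0.11], "twist": [0, 0, 0.121]}, {"translation": [0.44, -0.12, 0.11], "twist": [0, 0, 0.121]}, {"translation": [0, 0, 1.67], "twist": [0, 0, 0]}, {"translation": [0, 0, 1.67], "twist": [0, 0, 0]}, {"translation": [0, -0.01, 1.66], "twist": [0, 0, 0]}, {"translation": [0, 0, 0], "twist": [0, 0, 0]}, {"translation": [0, 0, 0], "twist": [0, 0, 0]}, {"translation": [0, 0, 0], "twist": [0, 0, 0]}]'

```text
clock: 22.07
eef_pos: [0.5301, -0.0247, 0.1808]
tool_rot: [[0.175, 0.985, -0.0], [0.985, -0.175, -0.0], [-0.0, 0.0, -1.0]]
force: [-0.4, 0.4, 0.5]
grip_width: 0.002
```

```bash
python3 - <<'E'
from latch import *
s,CE,im,d,P=look('k_wrist');print(s['clock'],s['eef_pos'],s['joints'].round(1))
i,dd=grab_frame('top');cv2.imwrite('pics/k_top.png',cv2.resize(i[130:250,260:420],(800,600),interpolation=cv2.INTER_CUBIC))
L=(P-H)@Rh()
i,dd=grab_frame('side');cv2.imwrite('pics/k_side.png',cv2.resize(i[110:230,240:400],(800,600),interpolation=cv2.INTER_CUBIC))
for k in landmark_of('latch_pin','side')[:2]:print(k)
print('expected',proj(H+Rh()@np.array([*pin(np.radians(98)),.092]),'side'),proj(H+Rh()@np.array([*pin(np.radians(98)),.104]),'top'))
E
```

```text
22.0667 [ 0.53007344 -0.02466545  0.18078324] [-10.6  20.3 -20.5  49.2  -0.   89.4]
{'uv': [294.9, 183.7], 'conf': 0.57}
expected [[298.36372549 186.98984856]] [[287.97551005 225.56724137]]
```

View pics/k_side.png

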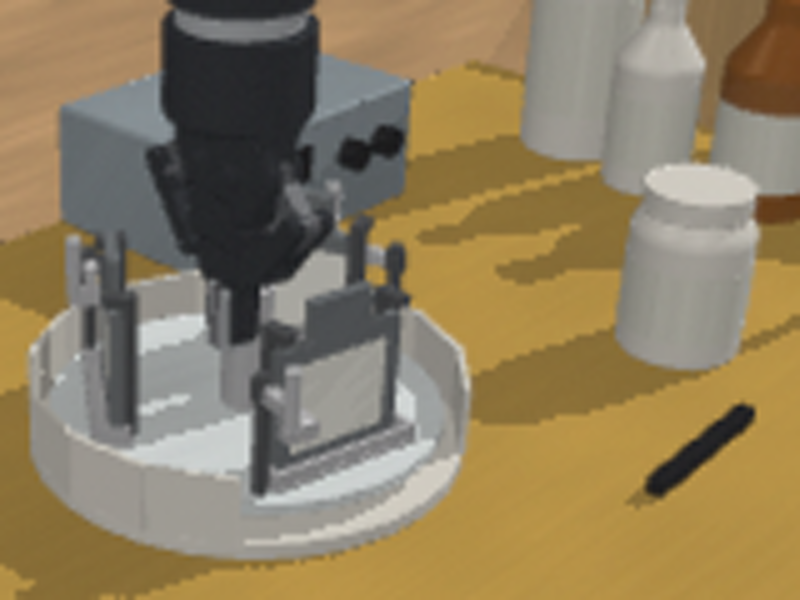

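View pics/k_wrist.png

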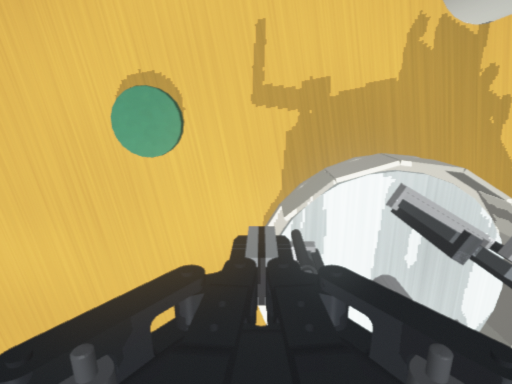

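```bash
python3 - <<'E'
from latch import *
b=np.load('k_wrist.npz');CE=(calibration('wrist'),b['E']);P=cloud(b['d'],'wrist',CE);L=(P-H)@Rh()*1000
for uv in ((300,240),(307,252),(316,266),(305,262)):print(uv,L[uv[1],uv[0]].round(1))
w,yaw=tpose(np.radians(98),.032);print((w-H)@Rh()*1000)
s=readout.read_state();p,R=s['eef_pos'],s['tool_rot'];print(p)
w0=w.copy()
wp=[(w0,[0,0,0],4)]
N=28
w1,_=tpose(np.radians(98),.017)
for k in range(N):
    phi=np.radians(98)*(1-k/(N-1)) ; off=.032 if k==0 else (.024 if k==1 else .016)
    w,y=tpose(phi,off); yy=80+(156.2-80)*k/(N-1)
    # tool -x face contact: add compensation for yaw mismatch
    dy=np.radians(yy-y)
    wp.append((w,Rdown(yy),1))
wp=wp[:1]+wp[2:]
plan(p,R,wp)
E
```

```text
(300, 240) [-7.4 67.1 24.1]
(307, 252) [-3.7 64.3 41.7]
(316, 266) [ 5.7 47.7 35.5]
(305, 262) [-9.4 69.6 68. ]
[-42.85661328 110.22582023 102.        ]
[ 0.53026687 -0.02473814  0.18095243]
[{"translation": [0, -0.01, 1.12], "twist": [0, 0, 0]}, {"translation": [0, -0.02, 1.13], "twist": [0, 0, 0]}, {"translation": [0.01, -0.01, 1.12], "twist": [0, 0, 0]}, {"translation": [0, -0.02, 1.13], "twist": [0, 0, 0]}, {"translation": [-0.99, -0.55, 0], "twist": [0.001, 0.001, -0.051]}, {"translation": [-1.01, -0.48, -0.01], "twist": [0, -0.001, -0.049]}, {"translation": [-0.26, -0.2, 0], "twist": [0, 0, -0.049]}, {"translation": [-0.27, -0.19, 0], "twist": [0, 0, -0.049]}]
[{"translation": [-0.27, -0.19, 0.01], "twist": [0, 0, -0.05]}, {"translation": [-0.28, -0.18, 0], "twist": [0, 0, -0.049]}, {"translation": [-0.27, -0.18, 0], "twist": [0, 0, -0.049]}, {"translation": [-0.28, -0.18, 0], "twist": [0, 0, -0.049]}, {"translation": [-0.28, -0.17, 0], "twist": [0, 0, -0.05]}, {"translation": [-0.28, -0.17, 0], "twist": [0, 0, -0.049]}, {"translation": [-0.29, -0.16, 0], "twist": [0, 0, -0.049
[... 358 characters left out ...]
-0.05]}, {"translation": [-0.3, -0.13, 0], "twist": [0, 0, -0.049]}, {"translation": [-0.3, -0.13, 0], "twist": [0, 0, -0.049]}, {"translation": [-0.31, -0.13, 0], "twist": [0, 0, -0.049]}]
[{"translation": [-0.3, -0.12, 0], "twist": [0, 0, -0.05]}, {"translation": [-0.31, -0.12, 0], "twist": [0, 0, -0.049]}, {"translation": [-0.31, -0.11, 0], "twist": [0, 0, -0.049]}, {"translation": [-0.31, -0.11, 0], "twist": [0, 0, -0.049]}, {"translation": [-0.31, -0.11, 0], "twist": [0, 0, -0.05]}, {"translation": [-0.31, -0.1, 0], "twist": [0, 0, -0.049]}, {"translation": [-0.32, -0.1, 0], "twist": [0, 0, -0.049]}, {"translation": [0, 0, 0], "twist": [0, 0, 0]}]
end [ 0.5202 -0.1167  0.136 ] yaw 156.2
```

Emit:
servo_tool --deltas '[{"translation": [0, -0.01, 1.12], "twist": [0, 0, 0]}, {"translation": [0, -0.02, 1.13], "twist": [0, 0, 0]}, {"translation": [0.01, -0.01, 1.12], "twist": [0, 0, 0]}, {"translation": [0, -0.02, 1.13], "twist": [0, 0, 0]}, {"translation": [-0.99, -0.55, 0], "twist": [0, 0, -0.051]}, {"translation": [-1.01, -0.48, 0], "twist": [0, 0, -0.049]}, {"translation": [-0.26, -0.2, 0], "twist": [0, 0, -0.049]}, {"translation": [-0.27, -0.19, 0], "twist": [0, 0, -0.049]}]'

```text
clock: 22.93
eef_pos: [0.5115, -0.0479, 0.1353]
tool_rot: [[-0.024, 1.0, -0.001], [1.0, 0.024, 0.0], [0.0, -0.001, -1.0]]
force: [-0.0, 1.2, -0.3]
grip_width: -0.001
```

Emit:
servo_tool --deltas '[{"translation": [-0.27, -0.19, 0], "twist": [0, 0, -0.05]}, {"translation": [-0.28, -0.18, 0], "twist": [0, 0, -0.049]}, {"translation": [-0.27, -0.18, 0], "twist": [0, 0, -0.049]}, {"translation": [-0.28, -0.18, 0], "twist": [0, 0, -0.049]}, {"translation": [-0.28, -0.17, 0], "twist": [0, 0, -0.05]}, {"translation": [-0.28, -0.17, 0], "twist": [0, 0, -0.049]}, {"translation": [-0.29, -0.16, 0], "twist": [0, 0, -0.049]}, {"translation": [-0.29, -0.16, 0], "twist": [0, 0, -0.049]}]'

```text
clock: 23.6
eef_pos: [0.5028, -0.0722, 0.1356]
tool_rot: [[-0.407, 0.914, 0.0], [0.914, 0.407, -0.0], [-0.0, 0.0, -1.0]]
force: [0.4, -0.0, 0.9]
grip_width: 0.0
```

```bash
python3 - <<'E'
from latch import *
s,CE,im,d,P=look('l_wrist');print(s['clock'],s['eef_pos'],s['force'].round(1))
i,dd=grab_frame('side');cv2.imwrite('pics/l_side.png',cv2.resize(i[110:230,240:400],(800,600),interpolation=cv2.INTER_CUBIC))
E
```

```text
23.6 [ 0.5028313  -0.07221523  0.13561016] [ 0.4 -0.   0.9]
```

View pics/l_side.png

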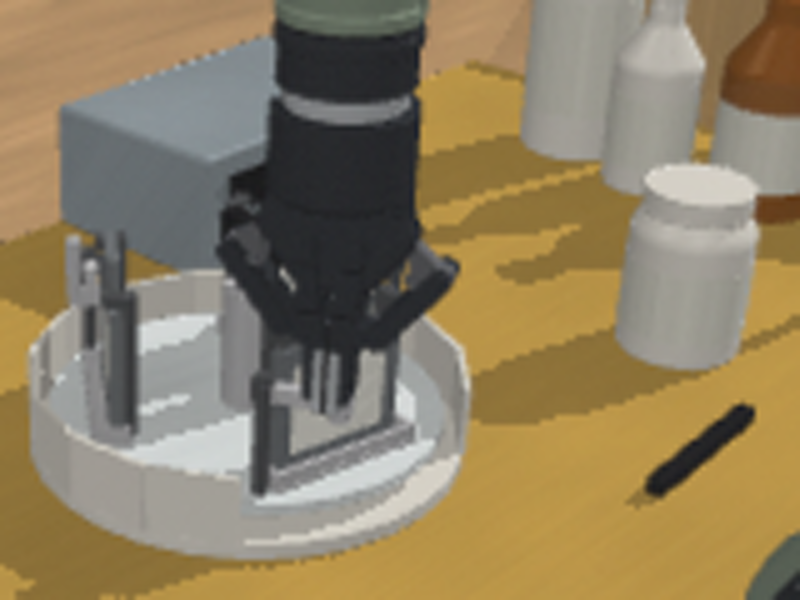

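View pics/l_wrist.png

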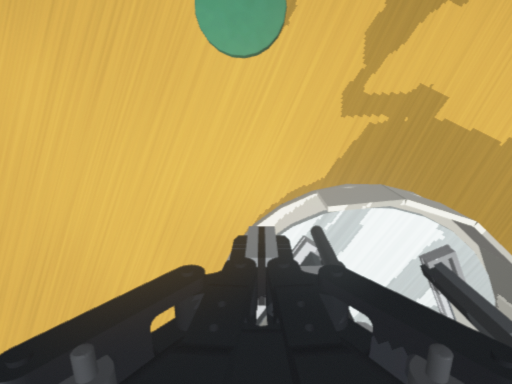

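In the side view the latch arm now runs from the pivot (260,380) right to the fingers (330,400), so the latch is following. I'll continue.

Emit:
servo_tool --deltas '[{"translation": [-0.29, -0.16, 0], "twist": [0, 0, -0.05]}, {"translation": [-0.29, -0.15, 0], "twist": [0, 0, -0.049]}, {"translation": [-0.29, -0.15, 0], "twist": [0, 0, -0.049]}, {"translation": [-0.3, -0.14, 0], "twist": [0, 0, -0.049]}, {"translation": [-0.3, -0.14, 0], "twist": [0, 0, -0.05]}, {"translation": [-0.3, -0.13, 0], "twist": [0, 0, -0.049]}, {"translation": [-0.3, -0.13, 0], "twist": [0, 0, -0.049]}, {"translation": [-0.31, -0.13, 0], "twist": [0, 0, -0.049]}]'

```text
clock: 24.37
eef_pos: [0.5065, -0.0978, 0.1353]
tool_rot: [[-0.725, 0.688, -0.0], [0.688, 0.725, -0.0], [0.0, -0.0, -1.0]]
force: [-0.5, 0.1, 0.3]
grip_width: 0.0
```

Emit:
servo_tool --deltas '[{"translation": [-0.3, -0.12, 0], "twist": [0, 0, -0.05]}, {"translation": [-0.31, -0.12, 0], "twist": [0, 0, -0.049]}, {"translation": [-0.31, -0.11, 0], "twist": [0, 0, -0.049]}, {"translation": [-0.31, -0.11, 0], "twist": [0, 0, -0.049]}, {"translation": [-0.26, -0.09, 0], "twist": [0, 0, -0.05]}, {"translation": [0, 0, 0], "twist": [0, 0, 0]}, {"translation": [0, 0, 0], "twist": [0, 0, 0]}, {"translation": [0, 0, 0], "twist": [0, 0, 0]}]'

```text
clock: 25.03
eef_pos: [0.5145, -0.1112, 0.1351]
tool_rot: [[-0.87, 0.493, -0.001], [0.493, 0.87, -0.0], [0.001, -0.001, -1.0]]
force: [-0.2, -0.1, -0.2]
grip_width: -0.005
```

```bash
python3 - <<'E'
from latch import *
s,CE,im,d,P=look('m_wrist');print(s['clock'],s['eef_pos'],s['force'].round(1),s['torque'].round(2))
i,dd=grab_frame('side');cv2.imwrite('pics/m_side.png',cv2.resize(i[110:230,240:400],(800,600),interpolation=cv2.INTER_CUBIC))
p,R=s['eef_pos'],s['tool_rot'];w,y=tpose(0,.016);print((p-H)@Rh()*1000,(w-H)@Rh()*1000,R[:2,0],y)
plan(p,R,[(w,Rdown(156.2),3)])
E
```

```text
25.0333 [ 0.51453371 -0.1112305   0.13512543] [-0.2 -0.1 -0.2] [-0.07 -0.02  0.  ]
[-43.08401324  22.26102503 101.12542865] [-36.52228  17.88057 102.     ] [-0.87028071  0.49255573] 156.16375653207353
[{"translation": [-0.26, -0.06, -0.03], "twist": [0, 0, -0.033]}, {"translation": [-0.25, -0.08, -0.03], "twist": [0, 0, -0.033]}, {"translation": [-0.25, -0.08, -0.03], "twist": [-0.001, -0.001, -0.034]}, {"translation": [0, 0, 0], "twist": [0, 0, 0]}, {"translation": [0, 0, 0], "twist": [0, 0, 0]}, {"translation": [0, 0, 0], "twist": [0, 0, 0]}, {"translation": [0, 0, 0], "twist": [0, 0, 0]}, {"translation": [0, 0, 0], "twist": [0, 0, 0]}]
end [ 0.5203 -0.1167  0.136 ] yaw 156.2
```

View pics/m_side.png

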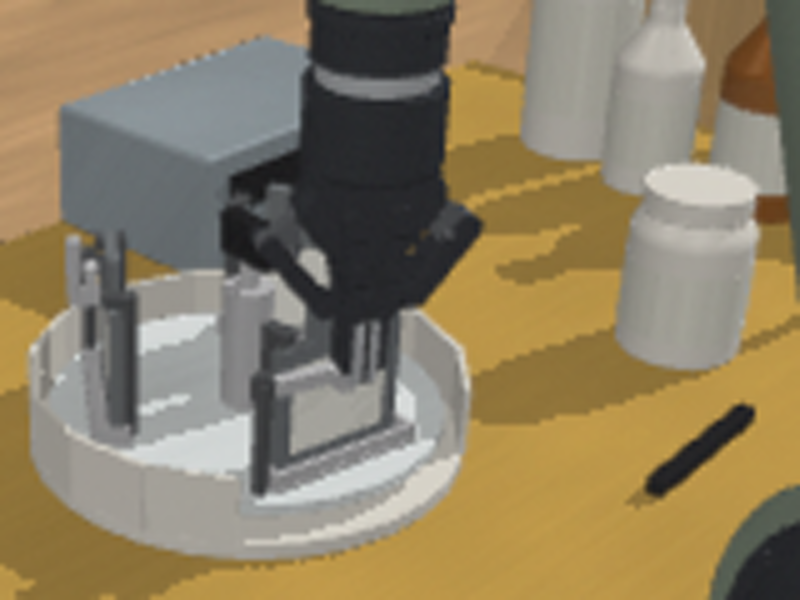

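Emit:
servo_tool --deltas '[{"translation": [-0.26, -0.07, 0], "twist": [0, 0, -0.033]}, {"translation": [-0.2, -0.07, 0], "twist": [0, 0, -0.033]}, {"translation": [-0.15, -0.07, 0], "twist": [0, 0, -0.033]}, {"translation": [-0.1, 0, 0], "twist": [0, 0, 0]}, {"translation": [-0.05, 0, 0], "twist": [0, 0, 0]}, {"translation": [0, 0, 0], "twist": [0, 0, 0]}, {"translation": [0, 0, 0], "twist": [0, 0, 0]}, {"translation": [0, 0, 0], "twist": [0, 0, 0]}]'

```text
clock: 25.8
eef_pos: [0.5202, -0.1166, 0.135]
tool_rot: [[-0.915, 0.403, -0.001], [0.403, 0.915, -0.0], [0.001, -0.001, -1.0]]
force: [0.3, -1.0, 0.5]
grip_width: -0.003
```

Emit:
servo_tool --deltas '[{"translation": [-0.05, 0, 0], "twist": [0, 0, 0]}, {"translation": [0, 0, 0], "twist": [0, 0, 0]}, {"translation": [0, 0, 0], "twist": [0, 0, 0]}, {"translation": [0, 0, 0], "twist": [0, 0, 0]}, {"translation": [0, 0, 0], "twist": [0, 0, 0]}, {"translation": [0, 0, 0], "twist": [0, 0, 0]}, {"translation": [0, 0, 0], "twist": [0, 0, 0]}, {"translation": [0, 0, 0], "twist": [0, 0, 0]}]'

```text
clock: 26.47
eef_pos: [0.5204, -0.1168, 0.1349]
tool_rot: [[-0.915, 0.403, -0.002], [0.403, 0.915, -0.0], [0.002, -0.001, -1.0]]
force: [-4.1, 1.4, 1.8]
grip_width: 0.001
```

```bash
python3 - <<'E'
from latch import *
s,CE,im,d,P=look('n_wrist');print(s['clock'],s['eef_pos'],s['force'].round(1),s['torque'].round(2),(s['eef_pos']-H)@Rh()*1000)
i,dd=grab_frame('side');cv2.imwrite('pics/n_side.png',cv2.resize(i[130:230,260:360],(600,600),interpolation=cv2.INTER_CUBIC))
for z in (.07,.092,.104):print(proj(H+Rh()@np.array([*pin(0),z]),'side'))
for k in landmark_of('latch_pin','side')[:2]:print(k)
E
```

```text
26.4667 [ 0.52041459 -0.11675495  0.1348856 ] [-4.1  1.4  1.8] [ 0.21  0.68 -0.02] [-36.34863415  17.8181746  100.88559705]
[[308.96293076 182.50487196]]
[[309.38796013 175.58653082]]
[[309.62347631 171.75295755]]
{'uv': [307.8, 171.8], 'conf': 0.46}
```

View pics/n_side.png

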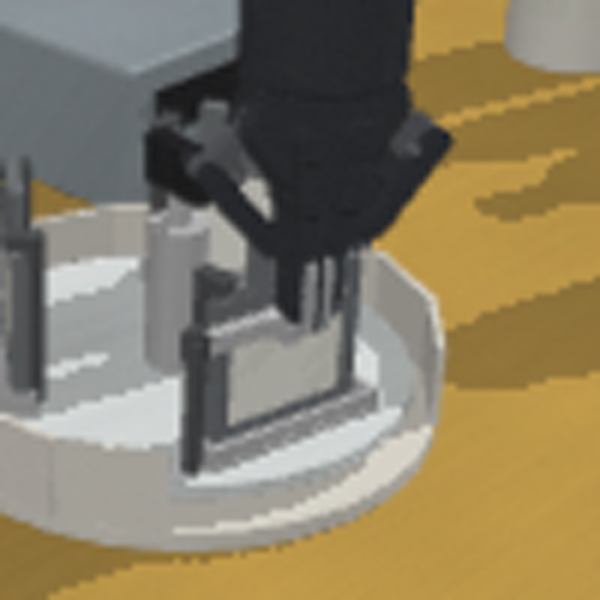

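The stop is felt at the predicted closed position (4 N). One small extra nudge, then I'll back straight off outwards and rise.

Emit:
servo_tool --deltas '[{"translation": [-0.03, 0, 0], "twist": [0, 0, 0]}, {"translation": [0, 0, 0], "twist": [0, 0, 0]}, {"translation": [0, 0, 0], "twist": [0, 0, 0]}, {"translation": [0.5, 0, 0], "twist": [0, 0, 0]}, {"translation": [1.5, 0, 0], "twist": [0, 0, 0]}, {"translation": [2, 0, 0], "twist": [0, 0, 0]}, {"translation": [2, 0, -1], "twist": [0, 0, 0]}, {"translation": [0, 0, -2], "twist": [0, 0, 0]}]'

```text
clock: 27.28
eef_pos: [0.4614, -0.0907, 0.1629]
tool_rot: [[-0.915, 0.402, -0.007], [0.402, 0.915, 0.002], [0.008, -0.001, -1.0]]
force: [-1.8, 1.2, 0.4]
grip_width: 0.001
```

Emit:
servo_tool --deltas '[{"translation": [0, 0, -3], "twist": [0, 0, 0]}, {"translation": [0, 0, -3], "twist": [0, 0, 0]}, {"translation": [0, 0, -3], "twist": [0, 0, 0]}, {"translation": [-1, 0, -2], "twist": [0, 0, 0]}, {"translation": [-3, 0, 0], "twist": [0, 0, 0]}, {"translation": [0, 0, 0], "twist": [0, 0, 0]}, {"translation": [0, 0, 0], "twist": [0, 0, 0]}, {"translation": [0, 0, 0], "twist": [0, 0, 0]}]' --gripper 6

```text
clock: 27.95
eef_pos: [0.5026, -0.1088, 0.2745]
tool_rot: [[-0.915, 0.403, -0.001], [0.403, 0.915, 0.0], [0.001, -0.0, -1.0]]
force: [-0.2, 0.5, -1.5]
grip_width: 0.701
```

```bash
python3 - <<'E'
from latch import *
s,CE,im,d,P=look('o_wrist');print(s['clock'],s['eef_pos'],s['force'].round(1))
i,dd=grab_frame('side');cv2.imwrite('pics/o_side.png',cv2.resize(i[110:230,240:400],(800,600),interpolation=cv2.INTER_CUBIC))
cv2.imwrite('pics/o_sidefull.png',i)
it,dt=grab_frame('top');cv2.imwrite('pics/o_top.png',it)
v,a,h=guard(P,np.array([.6368,-.1555]));a=a[(a>100)&(a<250)];j=np.argmax(np.diff(a));print('base',v,a[j],a[j+1],(a[j]+a[j+1])/2-180)
L=(P-H)@Rh()
for n,LL in (('wrist',L),('top',(cloud(dt,'top')-H)@Rh()),('side',(cloud(dd,'side')-H)@Rh())):
    m=(LL[...,2]>.1)&(LL[...,2]<.112)&(abs(LL[...,1])<.035)&(abs(LL[...,0])<.012);q=LL[m]*1000
    if len(q)>4:print(n,'tab',len(q),q.mean(0).round(1),cv2.minAreaRect(q[:,:2].astype(np.float32)),q[:,2].max())
    m=(LL[...,2]>.098)&(LL[...,2]<.109)&(np.hypot(LL[...,1]-.014,LL[...,0]+.021)<.013);q=LL[m]*1000
    if len(q)>1:print(n,'pin',len(q),q.mean(0).round(1))
    for sg in (1,-1):
        m=(abs(LL[...,2]-.093)<.003)&(abs(LL[...,1]-sg*.042)<.012)&(abs(LL[...,0]-.002)<.02)
        q=LL[m]*1000
        if len(q)>4:print(n,'post',len(q),np.percentile(q,[3,50,97],axis=0).round(1).tolist())
E
```

```text
27.95 [ 0.50263531 -0.10875496  0.27446741] [-0.2  0.5 -1.5]
base [ 0.63584063 -0.15419954  0.13390419] 131.15060494956265 210.88154775728188 -8.98392364657775
wrist tab 451 [  0.2   1.2 104.4] ((0.9092144966125488, 0.9877681732177734), (9.08007526397705, 44.16298294067383), 0.6688149571418762) 106.62204467784049
wrist pin 96 [-21.6  14.7 103.2]
wrist post 201 [[-6.5, 37.7, 91.4], [2.5, 42.4, 92.9], [12.6, 47.1, 94.1]]
wrist post 202 [[-6.7, -46.3, 90.6], [2.4, -41.3, 92.9], [12.7, -36.6, 93.8]]
top post 8 [[3.0, 40.2, 90.6], [6.4, 42.7, 92.4], [11.7, 45.3, 94.3]]
side tab 37 [ -0.2   4.  102.5] ((-0.3388962745666504, 2.8345584869384766), (41.60030746459961, 9.356857299804688), 87.33466339111328) 104.93093497858054
side pin 9 [-21.9  16.9 101.3]
side post 15 [[-5.9, 39.4, 90.2], [2.4, 44.9, 91.4], [12.4, 49.9, 92.7]]
side post 11 [[-6.0, -44.4, 90.1], [4.0, -39.9, 91.1], [12.3, -36.0, 92.0]]
```

View pics/o_wrist.png

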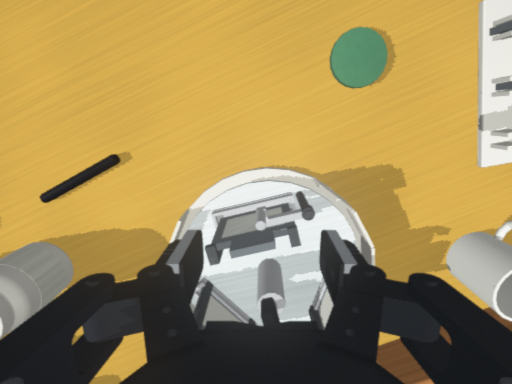

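View pics/o_side.png

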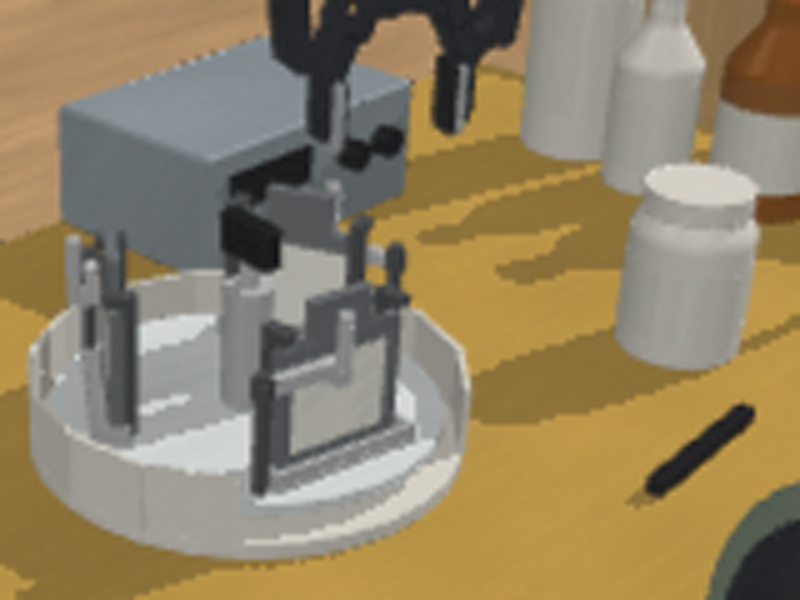

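View pics/o_top.png

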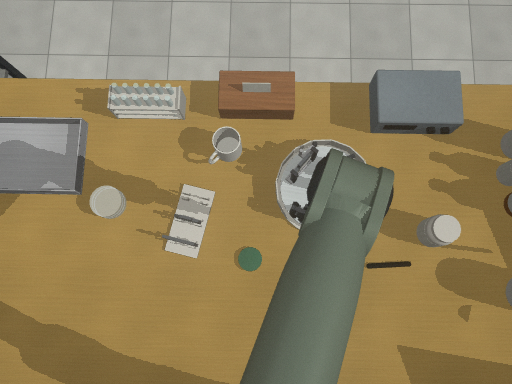

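```bash
python3 - <<'E'
from plant import arm,readout
print(readout.read_state()['clock']);print(arm.job_done())
E
```

```text
28.1
the job is handed in; nothing more can be done
None
```

I finished the job and handed it in at 28.1 s of the 67 s allowed; no verdict was reported.

- **Turning:** I turned the carousel about 68° by the hub handle. The empty holder now points about 0.8° (0.015 rad) off the middle of the gap. I judged that close enough and did not correct it.
- **Cassette:** I took the tall tabbed cassette from the rack and leaned it out 0.27 rad. I then lowered its foot into the channel and swung it upright under the hooks. After release its foot was fully down, with the tab centre about 0.9 mm along x (about 1 mm expected) and the top 105 mm above the channel floor.
- **Latch:** I pushed the latch by its pin until it met its stop at the predicted closed position, with about 4 N. After I backed off, the pin measured (-21.6, 14.7) mm against a nominal (-21, 14), which is within camera error.
- **Final views:** The gripper was clear of everything. The mini, blank, mug, jar, dishes, lid and marker looked unmoved by eye in the last pictures; I did not measure them again.

One reading disagreed slightly: the handle put the turning error at about 0.4°, while the posts put it at 0.8–1°. I used the posts' value for placing the cassette, and the insertion fitted it.

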